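Pack the pail and fasten the case

ROBOT

A 6-joint arm with a two-finger parallel gripper is mounted at the origin on the work surface. World frame = base frame: x ahead of the robot, y to its left, z up, the work surface at z = 0. Lengths are in mm, angles in rad, forces in N, time in s.
With the tool pointing down it reaches from about 375 to 975 mm from the base axis. Payload 3.8 kg.
Tool frame: the origin (TCP) lies at the very end of the fingers, on their centre line; the grasp point (between the pads) lies 19 mm behind it; z points along the fingers, y is the direction in which the jaws open and shut (so a half turn about z gives the same grasp; the last joint's range is limited). The gripper opens to 85 mm and grips with 20 to 120 N. Pads are 22 mm wide; open, the fingers measure 114 mm over their backs; the gripper's body (76 mm by 85 mm) begins 54 mm behind the grasp point. The pads swing forward as they close: fully open they stand 13 mm farther back than shut.
Start: joints at [1.252, 0.264, 1.604, -0, 1.274, -0.037], TCP at [187.705, 648.371, 231.28] pointing down, gripper open.
Joint ranges: [-2.63, 2.63], [-0.94, 2.18], [0.31, 2.57], [-1.31, 4.45], [0, 2.66], [-2.55, 2.55]. Speed limits (rad/s): [2.57, 2.57, 3.14, 3.14, 3.14, 3.14].

INTERFACE

Orientations are given as a 3x3 rotation matrix whose columns are the frame's x, y, z axes.
In Python, from cell import env gives the robot as it stands. The module is installed in compiled form; this text tells all that it offers.
- The arm moves only by the shell command python3 -m jog 'ROWS' [OPENING]. ROWS is JSON, one flat list of numbers, 6 for each row, row after row: the shift along the tool's x, y, z in m, then the turn, a rotation vector about the tool's x, y, z in degrees. A call has 1 to 10 rows; each row shifts and turns the pose as measured when the row begins, along the tool's axes as they then stand; what a row does not reach is not made up. A row lasts 1/8 s, in which the tool goes at most 62.5 mm and 10.7 degrees, less where a joint would pass 70% of its speed; a pose out of reach is approached as far as the arm can. A call is refused whole if a number of a shift passes 0.0625 or a number of a turn 10.7, either way. A call with a gripper value outside its range is refused whole. OPENING is the closure, from -1 (fully open) to 1 (shut), so that 0 is half open, set as the call begins (- or left out, the last holds). The fingers move at their own pace and stop on an object; the grip force is fixed at half the most. Time passes only in rows, so rows that do not move let the fingers close. It gives the time, the measured TCP pose, the force and the opening at its end, in the units of the state.
- env.get_state(): the state, without advancing time (a new reading comes with each control period).
- env.read_camera(name): name is "scene" or "top" or "wrist"; returns (picture, depth): 420x560x3 uint8, red, green, blue; 420x560 float32, mm along the optical axis (not along the pixel's ray), 0 where there is no reading.
- env.camera_model(name): a dict with "K" (3x3 intrinsics, pixels), "R" (3x3) and "t" (3): a world point X has camera coordinates R X + t; the wrist camera has in their place "tool_from_camera" (4x4, takes a point from camera to tool coordinates, whose origin is the TCP and whose axes are the flange's). Camera axes: x right, y down, z forward; pixel columns grow to the right and rows downward; lengths in mm; the calibration is good to about 2 mm. A picture is of the moment at which its call begins: read the wrist's pose just before it. camera_model takes no time and is no camera call.
- env.job_done(): hands the job in, once; it reports no verdict.
The state is a dict: "time": time; "q": joint angles; "qd": joint speeds; "joint_torque": joint torques, N m; "ee_pos": TCP position; "orientation": TCP orientation; "ft_force": force on the tool from outside, world axes, zero at the start; "moment": the same for the moment, N m; "grip_width": finger opening in mm.
Only numpy, scipy, OpenCV 4.12 (cv2) and the standard library are available. Lean on these libraries where they do the work, as an engineer would, in place of code of your own. Each camera call takes 0.05 s, during which the arm holds its last target.

TASK

Pack the shallow steel pail for the customer: lift it up off its hook and set it down, without dropping it, on the cork pad in the free compartment of the plywood case. Then shut the lid fully, and only after that turn both turnbuttons so that their arms point straight back over the lid. Leave the tall pail hanging and all the other wares standing where they are.

Things in the scene. Friction and masses are not known exactly. Their poses are not given: they have to be found in the camera images.
- pail: The pail to pack: SHALLOW open steel pail, outer diameter 84 mm (89 over rim), body 48 mm high, with a rigid wire bail in its own y-z plane: straight top wire 5 mm thick, 72 mm long along y, centre 87 mm above the origin; 93 mm high in all. Origin: centre of its underside, z up. About 0.18 kg. Hangs upright by the bail from one of the stand's two double hooks (which one varies).
- pail_grip (a point): Centre of the dark wooden hand grip on the shallow pail's bail: cylinder 12 mm thick, 36 mm long along the pail's y, 87 mm above the pail's underside. Pinch it from above, fingers closing along the pail's x, between the two prongs of the hook.
- tall_pail: A bystander of the same kind and diameter, but its body is 85 mm high (124 mm from underside to bail wire); hangs from the stand's other double hook. Too tall for the case. Origin at the centre of its underside.
- stand: Fixed steel hook stand, origin on the table under the line of the hung bails. Base plate 140 x 200 mm, 8 mm thick, x from -25 to +115 mm; post at x = +85 mm, y = 0; on it, 194 mm up, a crossbar 12 mm thick along y. Nothing stands above the crossbar. Double hooks at stand y = +65 and -65 mm (see hook_a).
- case: Fixed open plywood case, outer 120 (x) x 234 (y) x 112 (z) mm, walls and floor 6 mm, origin at the centre of its underside, front facing -x. A divider at y = 0 (96 mm high) makes two compartments 108 x 108 mm, centred at y = +57 and -57 mm: one holds a canister, the other is free (which varies). Two blocks (36 x 32 mm, top 122 mm up) on the front at y = +70 and -70 mm carry the turnbuttons.
- pad: Square cork pad 98 x 98 x 6 mm, fixed on the floor of the case's free compartment: the place for the pail. Origin at the centre of its underside (6 mm above the case's underside); the pail stands on its top, 12 mm above the case's underside.
- canister: Closed round steel canister, 86 mm diameter, 89 mm high, packed already in the other compartment. Origin at the centre of its underside.
- lid (a joint): Angle of the plywood lid, rad: 0 shut, grows as it opens; starts open at 1.5 to 1.85. Lid 122 x 234 x 8 mm, hinged on top of the case's far (+x) wall (case x = +60, z = 112.5 mm), no handle; the hinge is stiff (0.2 N m), it stays at any angle: push it from behind, then from above. Shut, its top is 120.5 mm above the table, its front edge at case x = -62 mm.
- lid_edge (a point): Middle of the lid's free edge (122 mm from the hinge, half way through the thickness).
- lid_hinge (a point): Middle of the lid's hinge line, on the top of the case's far wall; the axis is the case's y.
- button_left (a joint): Turn of the left turnbutton (case y = +70 mm) about its upright pivot, rad, anticlockwise from above: 0 = its arm points straight back over the lid (case +x); +1.57 = along the case's front, pointing to case +y. Starts at +1.25 to +1.9, clear of the lid. Turns from -2.4 to 2.4, light friction.
- button_right (a joint): The same for the right turnbutton (case y = -70 mm): 0 = straight back over the lid; -1.57 = pointing to case -y. Starts about -1.25 to -1.9.
- button_left_tab (a point): Middle of the top face of the left turnbutton's thumb tab, on the pivot axis, 156 mm above the table; x axis along the arm. Upright tab 28 mm long (along the arm), 10 mm thick, 26 mm tall, standing on a steel arm 14 mm wide, 7 mm thick, that reaches 43 mm from the pivot, underside 123 mm above the table. The pivot is 22 mm in front of the shut lid's edge.
- button_right_tab (a point): The same point of the right turnbutton.
- flask: Bystander: tall steel flask, 58 mm diameter, 210 mm high, standing between stand and case. Origin under its centre.
- tumbler: Bystander: steel tumbler, 62 mm diameter, 145 mm high, standing in front of the case between the turnbuttons. Origin under its centre.
- plates: Bystander: stack of steel plates, 170 mm diameter, 65 mm high, beyond the flask. Origin under its centre.
- bowls: Bystander: stack of steel bowls, 90 mm diameter, 66 mm high, near the robot. Origin under its centre.
- katoris: Bystander: stack of small bowls, 76 mm diameter, 54 mm high, in front of the stand. Origin under its centre.
- hook_a (a point): Where a bail's middle hangs on the double hook at stand y = +65 mm, 200 mm above the table. Two prongs, 6 mm thick, 29 mm either side along y, run from the crossbar (stand +x) level to 12 mm in front, then rise 12 mm to tips 22 mm in front. To unhook: lift about 20 mm (over 30 mm the pail's rim meets the prongs from below), draw it forward (stand -x) by over 65 mm, off the prongs, then raise.
- hook_b (a point): The same point of the double hook at stand y = -65 mm.
There are look-alikes about, which are no part of the job. Leave any pink or red look-alike of the pail alone.

How it is judged:
By the outcome, as a careful person would: the job done as asked, in the order asked, and still so for the second after the job is handed in, with the robot touching nothing.
It also fails if it takes over 72 s, if anything falls off the work surface, if the arm or the gripper's body presses on something with over 40 N, if the wrist force passes 120 N, or if a joint passes its speed limit or range.

## Working session

There is one attempt and no reset: what is moved stays moved. The work goes in short steps, Python scripts to look and compute and a shell command to move; the robot and the scene stay as the last step left them, time stands still between calls to the robot, and variables do not carry over. Pictures are saved under pics/ and viewed, and the job is handed in when it is done.

I'll start with the state and the two fixed cameras.

```bash
mkdir -p pics && cat > h.py <<'E'
import numpy as np, cv2
from cell import env
def snap(name,tag):
    st=env.get_state()
    im,d=env.read_camera(name)
    np.savez(f'pics/{tag}.npz',im=im,d=d,pos=np.array(st['ee_pos']),R=np.array(st['orientation']))
    cv2.imwrite(f'pics/{tag}.png',cv2.cvtColor(im,cv2.COLOR_RGB2BGR))
    return im,d
def load(tag):
    z=np.load(f'pics/{tag}.npz'); return z['im'],z['d'],z['pos'],z['R']
def cam(name,pos=None,R=None):
    m=env.camera_model(name);K=np.array(m['K'])
    if name!='wrist':
        return K,np.array(m['R']),np.array(m['t']).ravel()
    T=np.array(m['tool_from_camera']); Rwc=R@T[:3,:3]; twc=R@T[:3,3]+pos
    return K,Rwc.T,-Rwc.T@twc
def ray(c,u,v):
    K,R,t=c
    d=R.T@np.linalg.inv(K)@np.array([u,v,1.]); o=-R.T@t
    return o,d
def on_z(c,u,v,z):
    o,d=ray(c,u,v); return o+d*(z-o[2])/d[2]
def at_d(c,u,v,dep):
    o,d=ray(c,u,v); return o+d*dep
def cloud(c,dep):
    K,R,t=c
    h,w=dep.shape; u,v=np.meshgrid(np.arange(w),np.arange(h))
    P=np.stack([u,v,np.ones_like(u)],-1).reshape(-1,3)@np.linalg.inv(K).T*dep.reshape(-1,1)
    P=(P-t)@R
    return P.reshape(h,w,3)
def proj(c,X):
    K,R,t=c
    p=K@(R@np.asarray(X,float)+t); return p[:2]/p[2]
E
python3 - <<'E'
from h import *
s=env.get_state()
for k in s: print(k,np.round(s[k],4).tolist())
snap('scene','s0'); snap('top','t0')
for n in('scene','top'):
    c=cam(n); print(n,np.round(c[0],1).tolist(),'cam pos',np.round(-c[1].T@c[2],1),'fwd',np.round(c[1][2],3))
print(np.round(env.camera_model('wrist')['tool_from_camera'],3).tolist())
E
```

```text
time 0.0
q [1.2521, 0.2648, 1.6054, 0.0, 1.2737, -0.0369]
qd [-0.0001, -0.0012, -0.0013, 0.0006, 0.0003, 0.0005]
joint_torque [-0.0026, -51.5095, -36.7321, -0.0003, 0.0128, 0.0]
ee_pos [187.4733, 647.693, 229.9625]
orientation [[-0.9605, 0.2781, -0.0007], [0.2781, 0.9605, -0.0021], [0.0001, -0.0022, -1.0]]
ft_force [-0.4981, -0.6799, -0.3303]
moment [-0.0163, 0.0482, 0.0223]
grip_width 85.5607
scene [[540.3, 0.0, 277.5], [0.0, 540.3, 222.5], [0.0, 0.0, 1.0]] cam pos [1207.3  272.3 1132.4] fwd [-0.527 -0.245 -0.813]
top [[512.3, 0.0, 288.1], [0.0, 512.3, 201.5], [0.0, 0.0, 1.0]] cam pos [ 390.1  -52.7 1397.1] fwd [ 0.145 -0.003 -0.989]
[[0.0, -0.954, -0.3, 76.555], [1.0, 0.001, -0.001, -0.269], [0.001, -0.3, 0.954, -141.6], [0.0, 0.0, 0.0, 1.0]]
```

View pics/s0.png

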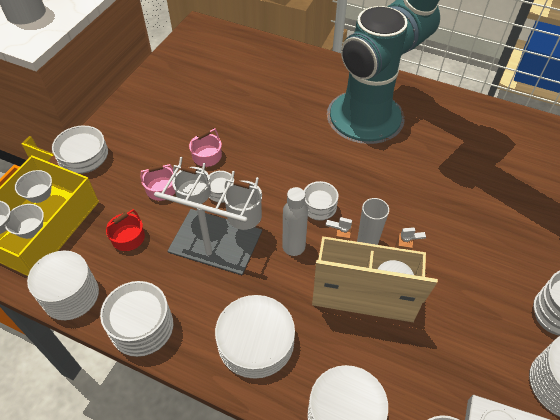

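View pics/t0.png

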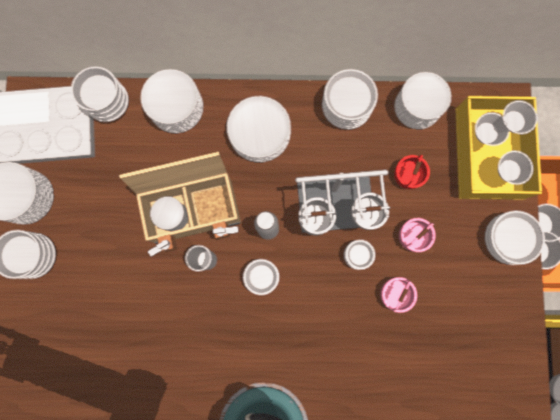

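```bash
python3 - <<'E'
from h import *
s,_,_,_=load('s0'); t,d,_,_=load('t0')
a=cv2.resize(t[130:280,110:250],None,fx=5,fy=4,interpolation=cv2.INTER_CUBIC)
b=cv2.resize(t[160:285,280:430],None,fx=5,fy=4.5,interpolation=cv2.INTER_CUBIC)
c=cv2.resize(s[140:280,130:280],None,fx=5,fy=4.2,interpolation=cv2.INTER_CUBIC)
e=cv2.resize(s[170:330,270:450],None,fx=4.4,fy=3.7,interpolation=cv2.INTER_CUBIC)
for n,i in zip('abce',(a,b,c,e)): cv2.imwrite(f'pics/c0{n}.png',i[:600,:800,::-1])
C=cloud(cam('top'),d)
for (u,v) in [(316,215),(370,210),(168,212),(211,208),(265,222),(200,257),(258,128),(262,275),(360,253)]:
    print((u,v),np.round(C[v,u],0))
E
```

```text
(316, 215) [ 534. -123.  202.]
(370, 210) [ 547. -249.  205.]
(168, 212) [551. 250.  94.]
(211, 208) [573. 153.  11.]
(265, 222) [516.  -3. 208.]
(200, 257) [440. 178.   7.]
(258, 128) [787.  26.  55.]
(262, 275) [394.   9.  43.]
(360, 253) [ 454. -249.   40.]
```

View pics/c0a.png

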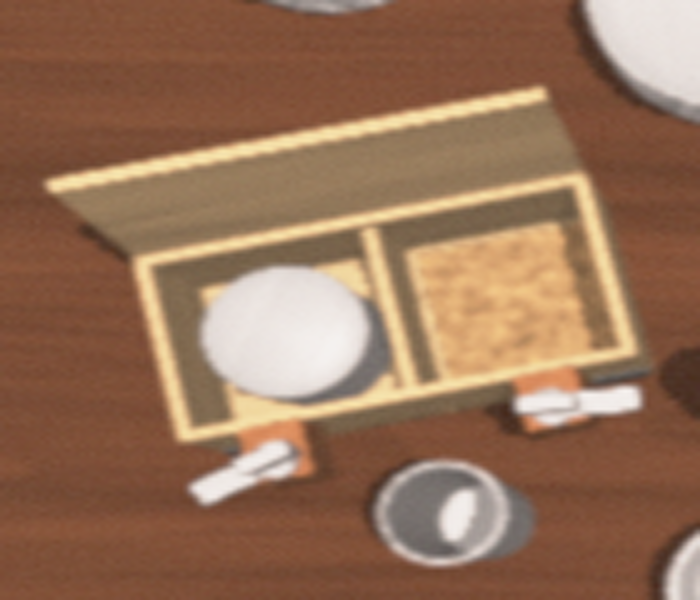

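View pics/c0b.png

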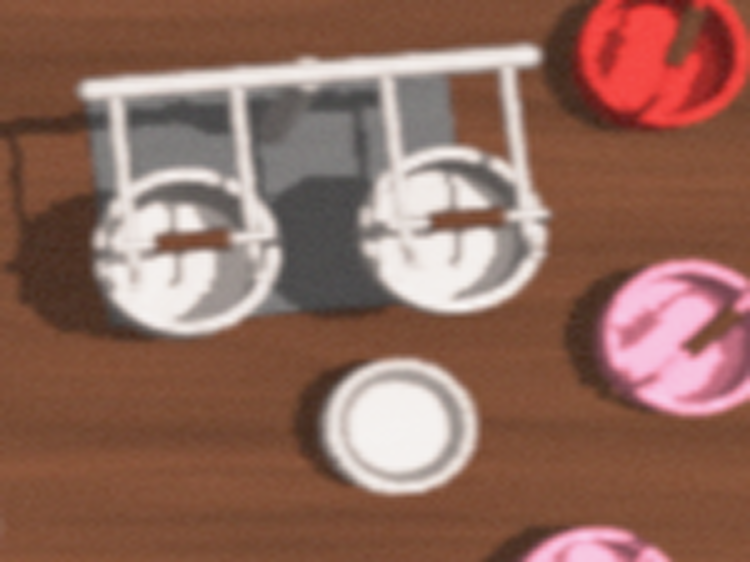

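View pics/c0c.png

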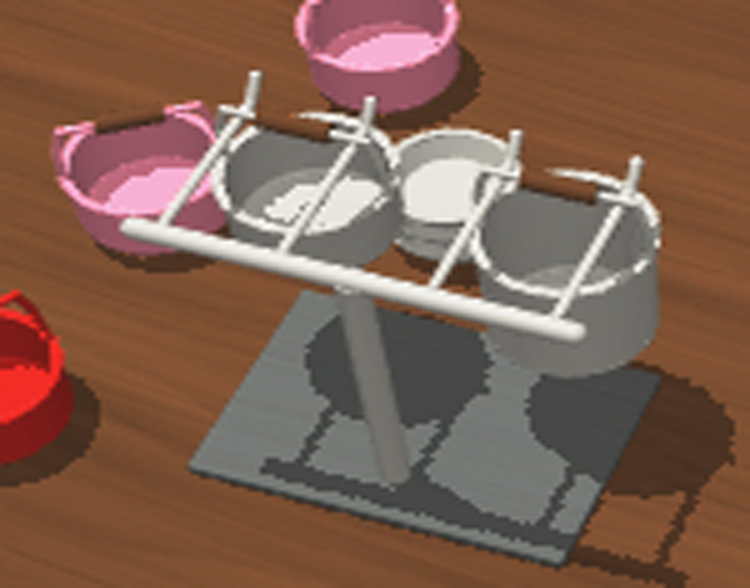

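View pics/c0e.png

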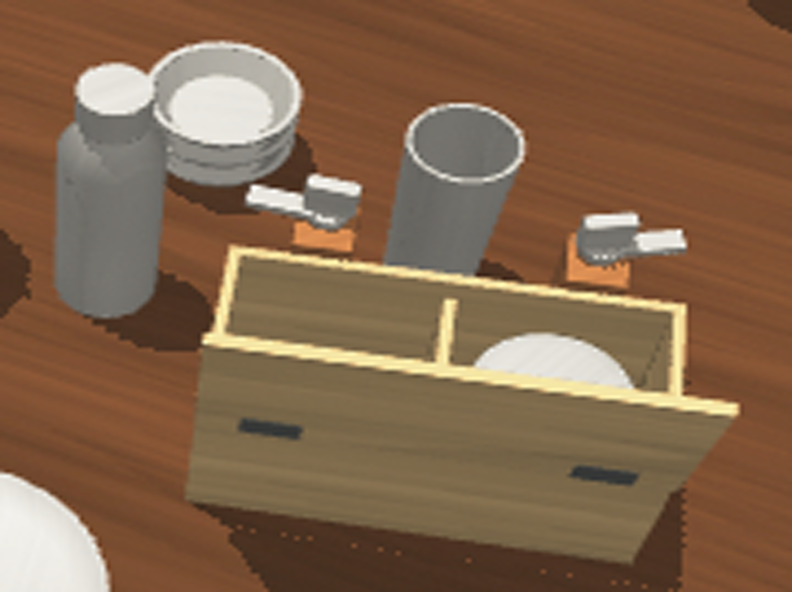

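The two steel pails on the stand are at top (316,215) / scene (242,205), with the deeper body, and at top (370,210) / scene (192,185), with the shallower body. The pink ones at top (418,235) and (400,294), the red one at (412,172) and the crate pails are look-alikes. I'll confirm using floor depth, and measure poses from the cloud.

```bash
python3 - <<'E'
from h import *
t,d,_,_=load('t0'); C=cloud(cam('top'),d)
s,ds,_,_=load('s0'); CS=cloud(cam('scene'),ds)
def box(C,x,y,z):
    m=(C[...,0]>x[0])&(C[...,0]<x[1])&(C[...,1]>y[0])&(C[...,1]<y[1])&(C[...,2]>z[0])&(C[...,2]<z[1]); return m
# pail interior floors
for (cx,cy) in [(534,-123),(547,-249)]:
    for nm,CC in(('top',C),('scene',CS)):
        m=(np.hypot(CC[...,0]-cx,CC[...,1]-cy)<50)&(CC[...,2]>20)
        h,e=np.histogram(CC[m][:,2],bins=np.arange(20,225,6)); print(cx,cy,nm,{int(e[i]):int(h[i]) for i in range(len(h)) if h[i]})
# crossbar
for nm,CC in(('top',C),('scene',CS)):
    m=box(CC,(570,720),(-320,-50),(185,206)); P=CC[m]
    print(nm,len(P),P.min(0).round(),P.max(0).round())
    r=cv2.fitLine(P[:,:2].astype(np.float32),cv2.DIST_HUBER,0,.01,.01).ravel(); print('line',r, 'zmed',np.median(P[:,2]))
    np.save(f'pics/{nm}_bar.npy',P)
# case top rim
for nm,CC in(('top',C),('scene',CS)):
    m=box(CC,(480,700),(60,340),(106,118)); P=CC[m]; print(nm,'rim',len(P)); 
    r=cv2.minAreaRect(P[:,:2].astype(np.float32)); print(r)
# flask, tumbler, plates bowls
for n,(x,y),zr in [('flask',(516,-3),(195,225)),('tumbler',(450,165),(135,150)),('plates',(787,26),(50,75)),('bowls',(394,9),(55,75)),('kat',(454,-249),(45,62)),('can',(551,250),(80,100))]:
    m=(np.hypot(C[...,0]-x,C[...,1]-y)<110)&(C[...,2]>zr[0])&(C[...,2]<zr[1]); P=C[m]
    if len(P)>5: print(n,len(P),np.median(P,0).round(),cv2.minEnclosingCircle(P[:,:2].astype(np.float32)))
E
```

```text
534 -123 top {68: 5, 74: 234, 80: 236, 86: 20, 92: 12, 98: 18, 104: 15, 110: 17, 116: 19, 122: 10, 128: 10, 134: 12, 140: 6, 146: 12, 152: 36, 158: 154, 164: 24, 170: 1, 176: 3, 182: 1, 188: 10, 194: 96, 200: 87, 206: 41, 212: 1}
534 -123 scene {68: 1, 74: 66, 80: 82, 86: 82, 92: 89, 98: 85, 104: 84, 110: 79, 116: 68, 122: 70, 128: 76, 134: 87, 140: 77, 146: 55, 152: 84, 158: 108, 164: 6, 170: 5, 176: 6, 182: 8, 188: 41, 194: 121, 200: 83, 206: 10}
547 -249 top {104: 1, 110: 196, 116: 304, 122: 43, 128: 21, 134: 31, 140: 18, 146: 15, 152: 41, 158: 141, 164: 16, 170: 2, 176: 3, 182: 2, 188: 23, 194: 80, 200: 100, 206: 33}
547 -249 scene {104: 4, 110: 181, 116: 115, 122: 76, 128: 78, 134: 81, 140: 81, 146: 62, 152: 101, 158: 96, 164: 1, 170: 5, 176: 4, 182: 8, 188: 38, 194: 116, 200: 80, 206: 10}
top 695 [ 570. -293.  189.] [645. -75. 206.]
line [ 9.3377329e-02 -9.9563080e-01  6.2589862e+02 -1.8226569e+02] zmed 198.1974715766656
scene 761 [ 570. -292.  186.] [647. -74. 203.]
line [ 9.4752014e-02 -9.9550092e-01  6.3083545e+02 -1.7761070e+02] zmed 195.90105423878612
top rim 787
((550.296630859375, 195.6885223388672), (163.61093139648438, 234.53457641601562), 14.202980995178223)
scene rim 676
((556.2653198242188, 197.57937622070312), (162.30502319335938, 233.79701232910156), 14.36160945892334)
flask 311 [523. -10. 209.] ((530.7460327148438, -47.342369079589844), 63.76019287109375)
tumbler 135 [443. 168. 144.] ((475.3676452636719, 182.28192138671875), 90.0904541015625)
plates 3020 [790.  24.  57.] ((789.1671142578125, 24.16315269470215), 85.80506896972656)
bowls 417 [389.  10.  64.] ((421.7500305175781, -1.0355143547058105), 78.31149291992188)
kat 319 [ 449. -257.   52.] ((427.3282470703125, -274.36322021484375), 73.2359848022461)
can 1239 [551. 248.  93.] ((547.0823364257812, 229.6845245361328), 99.3038558959961)
```

The shallow pail is at top (370,210): its floor is at z≈114, against ≈78 for the tall one at (316,215). Next I'll refine the stand and case frames, and confirm with a crop.

```bash
python3 - <<'E'
from h import *
t,d,_,_=load('t0'); C=cloud(cam('top'),d)
s,ds,_,_=load('s0'); CS=cloud(cam('scene'),ds)
yaw=0.0937
ex=np.array([np.cos(yaw),np.sin(yaw)]);ey=np.array([-np.sin(yaw),np.cos(yaw)])
for nm,CC in(('top',C),('scene',CS)):
    # crossbar only
    P=CC.reshape(-1,3); P=P[(P[:,2]>188)&(P[:,2]<206)&(P[:,0]>500)&(P[:,0]<700)&(P[:,1]<-40)&(P[:,1]>-330)]
    a=P[:,:2]@ex; b=P[:,:2]@ey
    h,e=np.histogram(a,bins=np.arange(480,640,4)); print(nm,dict(zip(e[:-1].astype(int),h)))
    k=a>590; print('bar a med',np.median(a[k]),'b range',np.percentile(b[k],[1,99]),'z',np.median(P[k,2]))
    # grips: dark brown at z ~200
    im=(t if nm=='top' else s).reshape(-1,3).astype(int); Q=CC.reshape(-1,3)
    for y0 in(-123,-252):
        m=(Q[:,2]>192)&(Q[:,2]<212)&(abs(Q[:,1]-y0)<40)&(Q[:,0]>510)&(Q[:,0]<580)&(im[:,0]-im[:,2]>25)
        g=Q[m]; 
        if len(g): print('grip',y0,len(g),np.median(g,0).round(1),'a',np.median(g[:,:2]@ex).round(1),'b mid',np.mean(np.percentile(g[:,:2]@ey,[3,97])).round(1))
# case
yaw=np.deg2rad(14.28)
ex=np.array([np.cos(yaw),np.sin(yaw)]);ey=np.array([-np.sin(yaw),np.cos(yaw)])
for nm,CC in(('top',C),('scene',CS)):
    P=CC.reshape(-1,3); P=P[(P[:,2]>107)&(P[:,2]<117)&(abs(P[:,0]-560)<130)&(abs(P[:,1]-197)<150)]
    a=P[:,:2]@ex; b=P[:,:2]@ey
    print(nm,'a hist');h,e=np.histogram(a,bins=np.arange(490,690,4)); print({int(x):int(y) for x,y in zip(e,h) if y})
    h,e=np.histogram(b,bins=np.arange(-40,200,4)); print({int(x):int(y) for x,y in zip(e,h) if y})
b=cv2.resize(t[170:250,290:410],None,fx=6,fy=6,interpolation=cv2.INTER_CUBIC); cv2.imwrite('pics/c1.png',b[...,::-1])
E
```

```text
top {np.int64(480): np.int64(0), np.int64(484): np.int64(0), np.int64(488): np.int64(0), np.int64(492): np.int64(0), np.int64(496): np.int64(0), np.int64(500): np.int64(2), np.int64(504): np.int64(6), np.int64(508): np.int64(13), np.int64(512): np.int64(16), np.int64(516): np.int64(29), np.int64(520): np.int64(87), np.int64(524): np.int64(79), np.int64(528): np.int64(46), np.int64(532): np.int64(15), np.int64(536): np.int64(18), np.int64(540): np.int64(16), np.int64(544): np.int64(17), np.int64(548): np.int64(19), np.int64(552): np.int64(14), np.int64(556): np.int64(16), np.int64(560): np.int64(20), np.int64(564): np.int64(17), np.int64(568): np.int64(15), np.int64(572): np.int64(17), np.int64(576): np.int64(15), np.int64(580): np.int64(17), np.int64(584): np.int64(19), np.int64(588): np.int64(16), np.int64(592): np.int64(15), np.int64(596): np.int64(16), np.int64(600): np.int64(41), np.int64(604): np.int64(169), np.int64(608): np.int64(158), np.int64(612): np.int64(110), np.int64(616): np.int64(7), np.int64(620): np.int64(0), np.int64(624): np.int64(0), np.int64(628): np.int64(0), n
[... 2301 characters left out ...]
 160: 13, 164: 72, 168: 55}
scene a hist
{490: 7, 502: 1, 506: 2, 510: 1, 514: 2, 518: 4, 522: 3, 526: 1, 530: 6, 534: 94, 538: 153, 542: 116, 546: 7, 550: 10, 554: 10, 558: 7, 562: 9, 566: 10, 570: 8, 574: 6, 578: 9, 582: 7, 586: 11, 590: 8, 594: 9, 598: 6, 662: 90, 666: 26}
{-40: 6, -36: 7, -32: 11, -28: 9, -24: 12, -20: 8, -16: 11, -12: 13, -8: 11, -4: 11, 0: 7, 4: 9, 8: 9, 12: 10, 16: 9, 20: 14, 24: 13, 28: 13, 32: 13, 36: 10, 40: 12, 44: 13, 48: 12, 52: 11, 56: 11, 60: 11, 64: 13, 68: 12, 72: 9, 76: 7, 80: 8, 84: 8, 88: 2, 92: 9, 96: 9, 100: 6, 104: 8, 108: 16, 112: 10, 116: 11, 120: 12, 124: 12, 128: 9, 132: 11, 136: 11, 140: 9, 144: 4, 148: 8, 152: 9, 156: 8, 160: 7, 164: 41, 168: 38}
```

```bash
python3 -m jog '[0,0,-0.02,0,0,9.8, 0,0,-0.02,0,0,9.8, 0,0,-0.02,0,0,9.8, 0,0,-0.02,0,0,9.8, 0,0,-0.02,0,0,9.8, 0,0,-0.02,0,0,9.8, 0,0,-0.02,0,0,9.8]' -1
```

```text
time: 0.98
ee_pos: [186.6, 645.0, 364.9]
orientation: [[-0.053, 0.999, -0.006], [0.998, 0.052, -0.017], [-0.017, -0.007, -1.0]]
ft_force: [1.5, -0.7, -0.0]
grip_width: 85.5
```

```bash
cat >> h.py <<'E'
def plan(p,heading=None,R=None):
    """tool-frame shift (m) and turn (deg) from present pose to target pos p, tool y heading (deg), tool down"""
    from scipy.spatial.transform import Rotation as Ro
    s=env.get_state(); P=np.array(s['ee_pos']); R0=np.array(s['orientation'])
    if heading is not None:
        h=np.deg2rad(heading); y=np.array([np.cos(h),np.sin(h),0]); z=np.array([0,0,-1.]); x=np.cross(y,z); R=np.stack([x,y,z],1)
    sh=R0.T@(np.asarray(p,float)-P)/1000
    tu=np.zeros(3) if R is None else np.rad2deg(Ro.from_matrix(R0.T@R).as_rotvec())
    print('t',round(float(s['time']),2),'pos',P.round(1),'head',np.rad2deg(np.arctan2(R0[1,1],R0[0,1])).round(2),'F',np.round(s['ft_force'],1),'w',np.round(s['grip_width'],1))
    print('shift m',sh.round(4),'turn deg',tu.round(2))
E
python3 -m jog '[-0.058,0.0205,0,0,0,0, -0.058,0.0205,0,0,0,0, -0.058,0.0205,0,0,0,0, -0.058,0.0205,0,0,0,0, -0.058,0.0205,0,0,0,0, -0.058,0.0205,0,0,0,0, -0.058,0.0205,0,0,0,0, -0.058,0.0205,0,0,0,0]' && python3 -c "
from h import *
plan((550,-235,365),5.4)"
```

```text
time: 1.98
ee_pos: [375.7, 184.8, 368.3]
orientation: [[-0.06, 0.998, -0.006], [0.998, 0.06, -0.02], [-0.019, -0.007, -1.0]]
ft_force: [0.5, 0.6, 0.2]
grip_width: 85.2
t 1.98 pos [375.7 184.8 368.3] head 3.42 F [0.5 0.6 0.2] w 85.2
shift m [-0.4293  0.149   0.0106] turn deg [-0.4   1.1  -1.98]
```

View pics/c1.png

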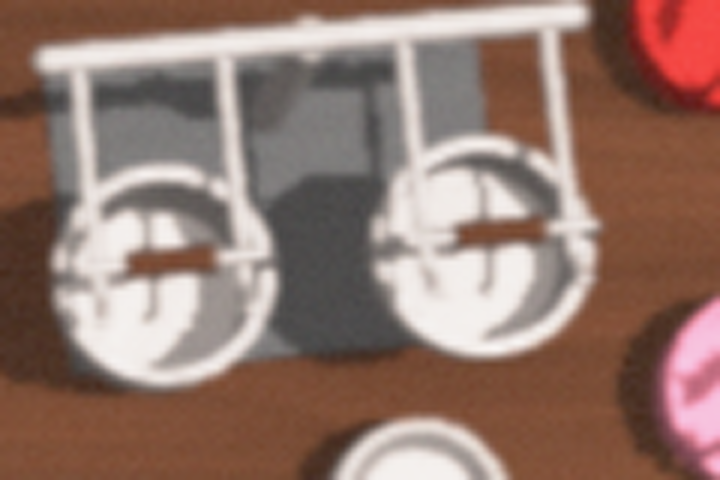

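```bash
python3 -m jog '[-0.0537,0.0186,0.0013,-0.1,0.2,-0.3, -0.0537,0.0186,0.0013,-0.1,0.2,-0.3, -0.0537,0.0186,0.0013,-0.1,0.2,-0.3, -0.0537,0.0186,0.0013,-0.1,0.2,-0.3, -0.0537,0.0186,0.0013,-0.1,0.2,-0.3, -0.0537,0.0186,0.0013,0,0.2,-0.3, -0.0537,0.0186,0.0013,0,0.2,-0.3, -0.0537,0.0186,0.0013,0,0.2,-0.3, 0,0,0,0,0,0]' && python3 -c "
from h import *
plan((550,-235,365),5.4)
snap('wrist','w1')"
```

```text
time: 3.1
ee_pos: [559.1, -250.5, 355.1]
orientation: [[-0.096, 0.995, -0.002], [0.995, 0.096, 0.013], [0.013, -0.0, -1.0]]
ft_force: [-1.0, 0.2, -0.6]
grip_width: 85.1
t 3.1 pos [ 559.1 -250.5  355.1] head 5.54 F [-1.   0.2 -0.6] w 85.1
shift m [ 0.0164 -0.0076 -0.0097] turn deg [-0.02 -0.76  0.14]
```

View pics/w1.png

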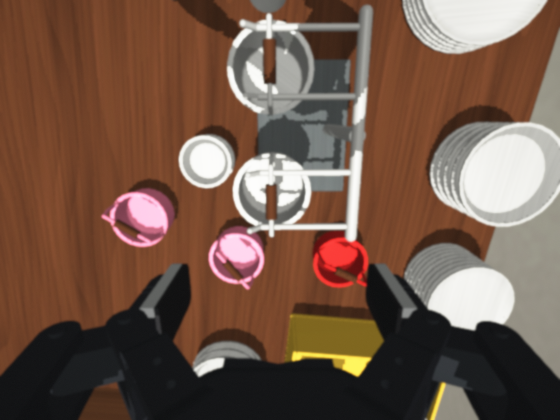

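The wrist view shows the shallow pail at (272,190), with its grip at about (270,203) between prongs at rows 172 and 228. The tall pail is at (270,65), pink at (237,255) and (142,217), red at (341,260).

```bash
python3 - <<'E'
from h import *
im,d,pos,R=load('w1'); c=cam('wrist',pos,R); C=cloud(c,d)
print('K',c[0].round(1).tolist())
a=cv2.resize(im[140:260,200:380],None,fx=4.4,fy=4.4,interpolation=cv2.INTER_CUBIC); cv2.imwrite('pics/w1a.png',a[...,::-1])
yaw=np.deg2rad(5.37); ex=np.array([np.cos(yaw),np.sin(yaw)]);ey=np.array([-np.sin(yaw),np.cos(yaw)])
I=im.astype(int)
m=(I[...,0]-I[...,2]>20)&(C[...,2]>190)&(C[...,2]<215); m[:150]=0; m[255:]=0; m[:,:250]=0;m[:,300:]=0
v,u=np.nonzero(m); print('grip px',len(u),u.min(),u.max(),v.min(),v.max(), np.median(C[m],0).round(1))
print('ray z=200 center',on_z(c,(u.min()+u.max())/2,(v.min()+v.max())/2,200).round(1), 'mean',on_z(c,u.mean(),v.mean(),203).round(1))
P=C[m]; print('a',np.percentile(P[:,:2]@ex,[5,50,95]).round(1),'b',np.percentile(P[:,:2]@ey,[3,97]).round(1))
Q=C.reshape(-1,3); k=(Q[:,2]>185)&(Q[:,2]<215)&(Q[:,0]>590)&(Q[:,0]<690)&(Q[:,1]<-50)&(Q[:,1]>-330); B=Q[k]
r=cv2.fitLine(B[:,:2].astype(np.float32),cv2.DIST_HUBER,0,.01,.01).ravel(); print('bar line',r,np.rad2deg(np.arctan2(r[0],-r[1])),'a med',np.median(B[:,:2]@ex),'z',np.median(B[:,2]),'b',np.percentile(B[:,:2]@ey,[1,99]))
# prong positions in b
k=(Q[:,2]>185)&(Q[:,2]<215)&(Q[:,:2]@ex>545)&(Q[:,:2]@ex<595)&(Q[:,1]<-50)&(Q[:,1]>-330)
h,e=np.histogram(Q[k][:,:2]@ey,bins=np.arange(-360,-120,3)); print({int(x):int(y) for x,y in zip(e,h) if y})
# rim of pail z~161
k=(Q[:,2]>155)&(Q[:,2]<166)&(np.hypot(Q[:,0]-550,Q[:,1]+255)<60); print('rim circ',cv2.minEnclosingCircle(Q[k][:,:2].astype(np.float32)), k.sum())
E
```

```text
K [[302.4, 0.0, 277.9], [0.0, 302.4, 209.0], [0.0, 0.0, 1.0]]
grip px 417 251 299 185 236 [ 552.9 -258.6  203.9]
ray z=200 center [ 557.5 -267.3  200. ] mean [ 553.5 -259.5  203. ]
a [521.  526.1 531.1] b [-340.2 -291.6]
bar line [ 9.4632983e-02 -9.9551225e-01  6.2569452e+02 -1.7414651e+02] 5.430196 a med 606.6557820101766 z 197.89618517367535 b [-347.56719218 -137.14669877]
{-342: 51, -339: 139, -336: 90, -285: 31, -282: 128, -279: 140, -213: 58, -210: 207, -207: 105, -156: 4, -153: 276, -150: 170}
rim circ ((551.4947509765625, -258.3927917480469), 44.654598236083984) 1000
```

View pics/w1a.png

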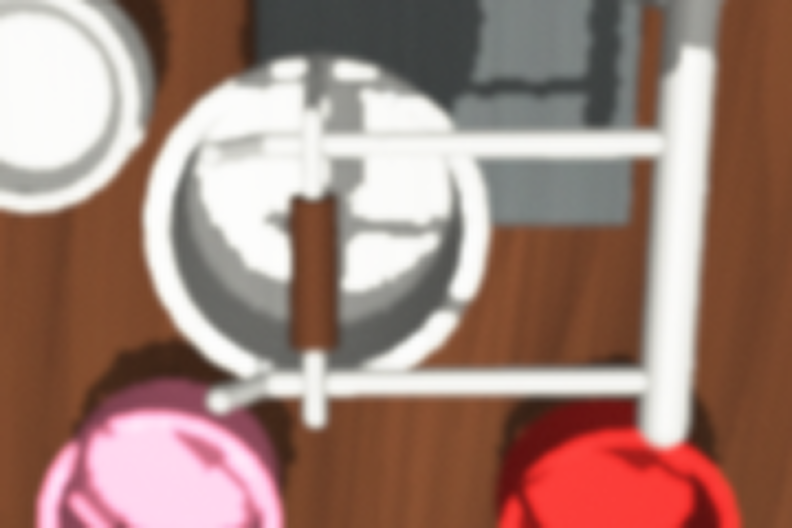

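```bash
python3 - <<'E'
from h import *
im,d,pos,R=load('w1'); c=cam('wrist',pos,R); C=cloud(c,d)
for px in [(271.6,202),(271.2,184.3),(272,219.5)]: print(on_z(c,*px,203).round(1), C[int(px[1]),int(px[0])].round(1))
plan((553,-259.5,230),5.4)
E
```

```text
[ 553.2 -257.8  203. ] [ 552.6 -257.5  204.2]
[ 551.2 -239.7  203. ] [ 550.9 -239.9  200.5]
[ 555.3 -276.3  203. ] [ 555.3 -275.4  204.1]
t 3.15 pos [ 558.7 -248.7  355.6] head 5.61 F [ 0.1 -0.2 -0.9] w 85.4
shift m [-0.0119 -0.0067  0.1255] turn deg [-0.01 -0.8   0.21]
```

```bash
python3 -m jog '[-0.004,-0.003,0.03,0,-0.4,0.1, -0.003,-0.002,0.03,0,-0.3,0.1, -0.002,-0.001,0.03,0,-0.1,0, 0,0,0.025,0,0,0, 0,0,0,0,0,0]' -0.3 && python3 -c "
from h import *
plan((553.2,-258,181),5.4)"
```

```text
time: 3.78
ee_pos: [551.7, -250.7, 239.2]
orientation: [[-0.099, 0.995, 0.001], [0.995, 0.099, 0.002], [0.002, 0.001, -1.0]]
ft_force: [-0.2, 0.1, 0.6]
grip_width: 55.6
t 3.77 pos [ 551.7 -250.7  239.2] head 5.67 F [-0.2  0.1  0.6] w 55.6
shift m [-0.0075  0.0007  0.0582] turn deg [ 0.06 -0.1   0.27]
```

```bash
python3 -m jog '[-0.0075,0.0005,0.012,0,0,0.2, 0,0,0.016,0,0,0, 0,0,0.016,0,0,0, 0,0,0.013,0,0,0, 0,0,0,0,0,0]' && python3 -c "
from h import *
plan((553.2,-258,181),5.4)
im,d=snap('wrist','w2')"
```

```text
time: 4.4
ee_pos: [554.4, -257.9, 181.8]
orientation: [[-0.096, 0.995, 0.005], [0.995, 0.096, 0.0], [-0.0, 0.005, -1.0]]
ft_force: [-0.2, 0.7, 0.2]
grip_width: 56.0
t 4.4 pos [ 554.4 -257.9  181.8] head 5.53 F [-0.2  0.7  0.2] w 56.0
shift m [ 0.     -0.0012  0.0008] turn deg [0.28 0.03 0.13]
```

View pics/w2.png

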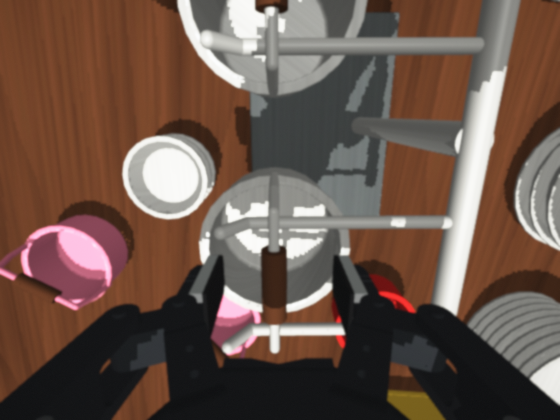

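The grip, at (275,283), lies centred between the fingertips at columns 222 and 333, and the pads are between the prongs at rows 222 and 328. Closing now.

```bash
python3 -m jog '[0,0,0,0,0,0, 0,0,0,0,0,0, 0,0,0,0,0,0, 0,0,0,0,0,0, 0,0,0,0,0,0]' 1 && python3 -c "
from h import *
plan((553.2,-258,201),5.4)"
```

```text
time: 5.08
ee_pos: [555.9, -258.7, 184.3]
orientation: [[-0.096, 0.995, 0.009], [0.995, 0.096, -0.002], [-0.003, 0.008, -1.0]]
ft_force: [0.6, 0.2, -1.2]
grip_width: 9.9
t 5.08 pos [ 555.9 -258.7  184.3] head 5.53 F [ 0.6  0.2 -1.2] w 9.9
shift m [ 0.0009 -0.0025 -0.0167] turn deg [0.48 0.16 0.13]
```

```bash
python3 -m jog '[0,0,-0.01,0,0,0, 0,0,-0.01,0,0,0]' && python3 -c "
from h import *
plan((555.9,-258.7,204.5),5.4)"
```

```text
time: 5.32
ee_pos: [554.7, -258.1, 203.8]
orientation: [[-0.096, 0.995, 0.006], [0.995, 0.096, -0.0], [-0.001, 0.006, -1.0]]
ft_force: [-0.3, 0.6, -1.2]
grip_width: 9.9
t 5.33 pos [ 554.7 -258.1  203.8] head 5.53 F [-0.3  0.6 -1.2] w 9.9
shift m [-0.0007  0.0011 -0.0007] turn deg [0.33 0.05 0.13]
```

```bash
python3 -m jog '[0,-0.012,-0.001,0,0,0, 0,-0.016,0,0,0,0]' && python3 -c "
from h import *
plan((475,-265.5,204.5),5.4)
im,d=snap('wrist','w3')"
```

```text
time: 5.58
ee_pos: [526.8, -261.2, 206.3]
orientation: [[-0.097, 0.995, 0.008], [0.995, 0.097, -0.002], [-0.003, 0.008, -1.0]]
ft_force: [0.2, -0.1, -2.8]
grip_width: 9.8
t 5.58 pos [ 526.8 -261.2  206.3] head 5.59 F [ 0.2 -0.1 -2.8] w 9.8
shift m [ 0.0008 -0.052   0.0014] turn deg [0.45 0.14 0.19]
```

View pics/w3.png

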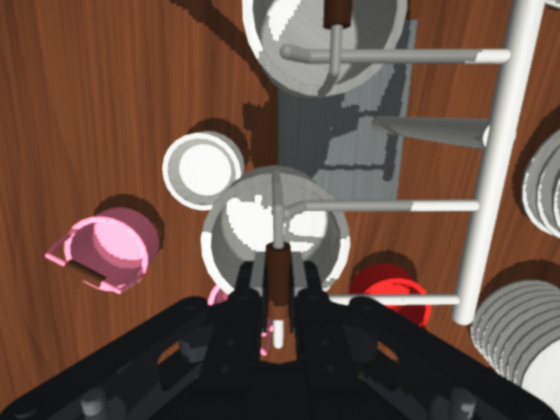

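The pail is held: its grip is in the fingers at (278,270), and the bail is passing clear of the prong tip at (290,210). I'll keep drawing forward.

```bash
python3 -m jog '[0,-0.016,0.0005,0,0,0, 0,-0.018,0.0005,0,0,0, 0,-0.018,0.0005,0,0,0, 0,-0.012,0.0005,0,0,0]' && python3 -c "
from h import *
plan((470,-265.5,330),5.4)"
```

```text
time: 6.12
ee_pos: [454.9, -267.6, 202.9]
orientation: [[-0.096, 0.995, 0.004], [0.995, 0.096, -0.001], [-0.001, 0.004, -1.0]]
ft_force: [-0.3, -0.1, -1.7]
grip_width: 9.8
t 6.12 pos [ 454.9 -267.6  202.9] head 5.52 F [-0.3 -0.1 -1.7] w 9.8
shift m [ 0.0005  0.0157 -0.127 ] turn deg [0.23 0.09 0.12]
```

```bash
python3 -m jog '[0,0,-0.015,0,0,0, 0,0,-0.03,0,0,0, 0,0,-0.035,0,0,0, 0,0,-0.03,0,0,0, 0,0,-0.015,0,0,0]' && python3 -m jog '[0.018,0.008,0,0,0,-1, 0.03,0.012,0,0,0,-1, 0.038,0.017,0,0,0,-1, 0.04,0.019,0,0,0,-1, 0.04,0.019,0,0,0,-1, 0.04,0.019,0,0,0,-1, 0.038,0.018,0,0,0,-1, 0.025,0.012,0,0,0,-1, 0.012,0.006,0,0,0,-0.5, 0,0,0,0,0,0]' && python3 -c "
from h import *
plan((545,30,333),14.3)
snap('wrist','w4')"
```

```text
time: 6.75
ee_pos: [454.3, -267.7, 334.8]
orientation: [[-0.095, 0.995, 0.007], [0.995, 0.095, -0.001], [-0.002, 0.007, -1.0]]
ft_force: [0.1, 0.9, -2.9]
grip_width: 10.1
time: 8.0
ee_pos: [534.9, 49.8, 325.5]
orientation: [[-0.253, 0.967, -0.006], [0.967, 0.253, 0.004], [0.006, -0.005, -1.0]]
ft_force: [0.1, -0.9, -2.2]
grip_width: 9.7
t 8.0 pos [534.9  49.8 325.5] head 14.67 F [ 0.1 -0.9 -2.2] w 9.7
shift m [-0.0216  0.0047 -0.0076] turn deg [-0.29 -0.32  0.37]
```

View pics/w4.png

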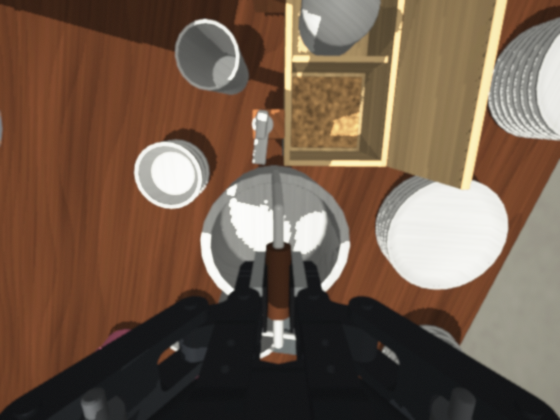

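The free compartment with its cork pad shows at (327,112), and the right turnbutton at (262,135). The lid lies to the right, at columns 400–505. I'll measure the case frame from this view.

```bash
python3 - <<'E'
from h import *
im,d,pos,R=load('w4'); c=cam('wrist',pos,R); C=cloud(c,d); Q=C.reshape(-1,3)
b=cv2.resize(im[0:200,230:400],None,fx=4,fy=3,interpolation=cv2.INTER_CUBIC)
k=(Q[:,2]>108.5)&(Q[:,2]<115.5)&(abs(Q[:,0]-560)<140)&(Q[:,1]>60)&(Q[:,1]<340)
P=Q[k]
best=None
for ang in np.arange(12,17.01,.1):
    y=np.deg2rad(ang); ex=np.array([np.cos(y),np.sin(y)]); a=P[:,:2]@ex
    h,_=np.histogram(a,bins=np.arange(480,720,2.)); s=(h**2).sum()
    if best is None or s>best[0]: best=(s,ang)
print('yaw',best)
for ang in (14.28,best[1]):
    y=np.deg2rad(ang); ex=np.array([np.cos(y),np.sin(y)]);ey=np.array([-np.sin(y),np.cos(y)])
    a=P[:,:2]@ex; bb=P[:,:2]@ey
    h,e=np.histogram(a,bins=np.arange(500,680,2)); print('a',{int(x):int(v) for x,v in zip(e,h) if v>15})
    h,e=np.histogram(bb,bins=np.arange(-80,200,2)); print('b',{int(x):int(v) for x,v in zip(e,h) if v>15})
# divider z ~96
k=(Q[:,2]>93)&(Q[:,2]<99)&(abs(Q[:,0]-570)<60)&(Q[:,1]>140)&(Q[:,1]<240); P2=Q[k]; h,e=np.histogram(P2[:,:2]@ey,bins=np.arange(20,100,2)); print('div b',{int(x):int(v) for x,v in zip(e,h) if v>5})
# cork pad, orange/brown at z~12
k=(Q[:,2]>6)&(Q[:,2]<18)&(abs(Q[:,0]-575)<70)&(abs(Q[:,1]-145)<70); P3=Q[k]; a=P3[:,:2]@ex;bb=P3[:,:2]@ey
print('pad a',np.percentile(a,[1,99]).round(1),'b',np.percentile(bb,[1,99]).round(1))
# lid plane
k=(Q[:,2]>130)&(Q[:,2]<245)&(Q[:,0]@np.ones(1) if 0 else (Q[:,:2]@ex>630))&(Q[:,:2]@ex<760)&(Q[:,:2]@ey>-60)&(Q[:,:2]@ey<175); L=Q[k]
print('lid pts',len(L),'z max',np.percentile(L[:,2],99.5).round(1)); A=np.polyfit(L[:,2],L[:,:2]@ex,1); print('lid a = %.3f*z + %.1f'%tuple(A),'angle',np.pi/2+np.arctan(A[0]))
E
```

```text
yaw (np.int64(624486), np.float64(14.499999999999991))
a {534: 36, 536: 306, 538: 310, 540: 249, 648: 188, 650: 309, 652: 307, 654: 329, 656: 171}
b {-66: 21, -64: 178, -62: 166, -60: 177, -58: 20, -56: 22, -54: 24, -52: 19, -50: 19, -48: 24, -46: 23, -44: 20, -42: 20, -40: 24, -38: 22, -36: 21, -34: 19, -32: 27, -30: 26, -28: 23, -26: 19, -24: 22, -22: 27, -20: 23, -18: 24, -16: 20, -14: 22, -12: 22, -10: 24, -8: 25, -6: 25, -4: 26, -2: 20, 0: 24, 2: 20, 4: 24, 6: 25, 8: 24, 10: 24, 12: 26, 14: 25, 16: 28, 18: 27, 20: 28, 22: 31, 24: 30, 26: 27, 28: 23, 30: 31, 32: 30, 34: 26, 36: 30, 38: 30, 40: 30, 42: 32, 44: 27, 46: 31, 48: 30, 50: 31, 52: 31, 54: 28, 56: 27, 58: 31, 60: 32, 62: 27, 64: 30, 66: 37, 68: 32, 70: 35, 72: 57, 74: 28, 76: 32, 78: 32, 80: 28, 82: 27, 84: 31, 86: 34, 88: 30, 90: 33, 92: 35, 94: 30, 96: 34, 98: 31, 100: 30, 102: 33, 104: 16}
a {534: 31, 536: 298, 538: 306, 540: 267, 648: 160, 650: 323, 652: 303, 654: 329, 656: 188}
b {-68: 26, -66: 206, -64: 167, -62: 147, -60: 20, -58: 22, -56: 20, -54: 21, -52: 23, -50: 19, -48: 24, -46: 21, -44: 23, -42: 20, -40: 23, -38: 21, -36: 24, -34: 25, -32: 21, -30: 24, -28: 20, -26: 27, -24: 25, -22: 17, -20: 24, -18: 20, -16: 26, -14: 25, -12: 25, -10: 25, -8: 17, -6: 26, -4: 24, -2: 20, 0: 27, 2: 24, 4: 25, 6: 24, 8: 24, 10: 25, 12: 23, 14: 26, 16: 26, 18: 28, 20: 31, 22: 31, 24: 27, 26: 25, 28: 30, 30: 28, 32: 26, 34: 32, 36: 29, 38: 32, 40: 28, 42: 31, 44: 29, 46: 32, 48: 31, 50: 31, 52: 30, 54: 27, 56: 30, 58: 30, 60: 31, 62: 30, 64: 31, 66: 35, 68: 36, 70: 55, 72: 31, 74: 30, 76: 32, 78: 29, 80: 30, 82: 29, 84: 31, 86: 30, 88: 34, 90: 37, 92: 31, 94: 32, 96: 29, 98: 31, 100: 33}
div b {46: 87, 48: 191, 50: 194, 52: 149, 60: 6, 72: 6, 76: 19, 78: 31, 80: 37, 82: 43, 84: 52, 86: 60, 88: 62, 90: 63, 92: 40, 94: 26, 96: 20}
pad a [547.  649.6] b [-60.5  47.5]
lid pts 14848 z max 232.7
lid a = 0.178*z + 635.0 angle 1.7470523485259588
```

```bash
python3 - <<'E'
from h import *
im,d,pos,R=load('w4'); c=cam('wrist',pos,R); C=cloud(c,d); Q=C.reshape(-1,3)
k=(np.hypot(Q[:,0]-pos[0],Q[:,1]-pos[1])<60)&(Q[:,2]>pos[2]-30)&(Q[:,2]<pos[2]-12)
m=k.reshape(d.shape); v,u=np.nonzero(m); print(k.sum(),u.min(),u.max(),v.min(),v.max())
P=Q[k]; h,e=np.histogram(P[:,2]-pos[2],bins=np.arange(-30,-11,2)); print(dict(zip(e.astype(int).tolist(),h.tolist())))
T=(P-pos)@R  # tool coords
# fit circle to upper-arc rim outermost points
A=np.c_[2*T[:,:2],np.ones(len(T))]
sel=np.ones(len(T),bool)
for i in range(8):
    x=np.linalg.lstsq(A[sel],(T[sel,:2]**2).sum(1),rcond=None)[0]; r=np.sqrt(x[2]+x[:2]@x[:2]); res=np.hypot(T[:,0]-x[0],T[:,1]-x[1])-r; sel=abs(res)<3
print('rim centre tool xy',x[:2].round(1),'r',r.round(1),sel.sum())
# floor of pail: z
k=(np.hypot(Q[:,0]-pos[0],Q[:,1]-pos[1])<35)&(Q[:,2]>pos[2]-85)&(Q[:,2]<pos[2]-50); P=Q[k]; print('floor z rel TCP',np.percentile(P[:,2]-pos[2],[10,50,90]).round(1)); 
plan((578,142.8,300),14.4)
E
```

```text
3393 201 348 170 294
{-30: 151, -28: 582, -26: 1142, -24: 1321, -22: 158, -20: 8, -18: 11, -16: 9, -14: 11}
rim centre tool xy [ 2.  -1.8] r 41.0 3200
floor z rel TCP [-69.7 -68.3 -66.9]
t 8.05 pos [534.8  49.2 325.5] head 14.62 F [-0.8 -0.6 -2.7] w 9.8
shift m [0.0796 0.0656 0.0256] turn deg [-0.3  -0.32  0.22]
```

```bash
python3 -m jog '[0.013,0.011,0.003,0,0,0, 0.022,0.019,0.004,-0.1,-0.1,0.1, 0.022,0.019,0.004,-0.1,-0.1,0.1, 0.014,0.012,0.003,-0.1,-0.1,0, 0.006,0.005,0,0,0,0, 0,0,0,0,0,0]' && python3 -c "
from h import *
plan((579.2,142.1,180),14.4)
snap('wrist','w5')"
```

```text
time: 8.8
ee_pos: [582.1, 140.2, 310.2]
orientation: [[-0.241, 0.97, -0.0], [0.97, 0.241, -0.001], [-0.001, -0.0, -1.0]]
ft_force: [0.5, -0.6, -2.1]
grip_width: 9.8
t 8.8 pos [582.1 140.2 310.2] head 13.95 F [ 0.5 -0.6 -2.1] w 9.8
shift m [ 0.0027 -0.0023  0.1302] turn deg [-0.02  0.05 -0.45]
```

View pics/w5.png

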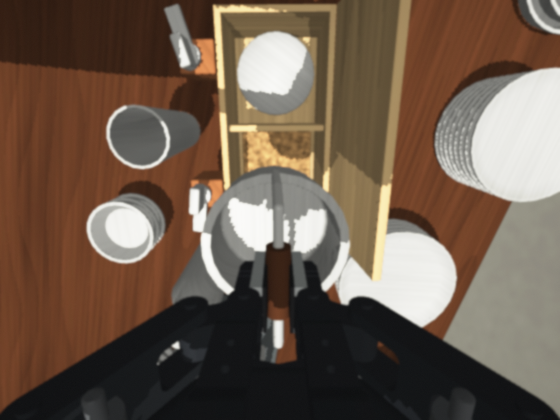

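The pail hangs over the compartment. This view also shows both buttons, at (180,40) and (200,200), the divider at row 128 and the lid on the right. I'll remeasure before lowering.

```bash
python3 - <<'E'
from h import *
im,d,pos,R=load('w5'); c=cam('wrist',pos,R); C=cloud(c,d); Q=C.reshape(-1,3)
k=(Q[:,2]>108.5)&(Q[:,2]<115.5)&(abs(Q[:,0]-560)<140)&(Q[:,1]>60)&(Q[:,1]<340); P=Q[k]
best=None
for ang in np.arange(12,17.01,.1):
    y=np.deg2rad(ang); ex=np.array([np.cos(y),np.sin(y)]); a=P[:,:2]@ex
    h,_=np.histogram(a,bins=np.arange(480,720,2.)); s=(h**2).sum()
    if best is None or s>best[0]: best=(s,ang)
print('yaw',best)
y=np.deg2rad(14.45); ex=np.array([np.cos(y),np.sin(y)]);ey=np.array([-np.sin(y),np.cos(y)])
a=P[:,:2]@ex; bb=P[:,:2]@ey
h,e=np.histogram(a,bins=np.arange(500,680,1)); print('a',{int(x):int(v) for x,v in zip(e,h) if v>20})
h,e=np.histogram(bb,bins=np.arange(100,190,1)); print('b',{int(x):int(v) for x,v in zip(e,h) if v>20})
k=(Q[:,2]>93)&(Q[:,2]<99)&(abs(Q[:,0]-570)<60)&(Q[:,1]>140)&(Q[:,1]<240); h,e=np.histogram(Q[k][:,:2]@ey,bins=np.arange(20,70,1)); print('div b',{int(x):int(v) for x,v in zip(e,h) if v>5})
# tab tops z~156
for nm,(x0,y0) in dict(L=(469,244),R=(504,108)).items():
    k=(Q[:,2]>150)&(Q[:,2]<160)&(np.hypot(Q[:,0]-x0,Q[:,1]-y0)<40); 
    if k.sum()>5: r=cv2.minAreaRect(Q[k][:,:2].astype(np.float32)); print(nm,k.sum(),r, np.median(Q[k],0).round(1))
    k=(Q[:,2]>124)&(Q[:,2]<135)&(np.hypot(Q[:,0]-x0,Q[:,1]-y0)<60); 
    if k.sum()>5: print(' arm pts',k.sum(),np.median(Q[k],0).round(1))
k=(np.hypot(Q[:,0]-445,Q[:,1]-168)<60)&(Q[:,2]>139)&(Q[:,2]<150); print('tumbler',cv2.minEnclosingCircle(Q[k][:,:2].astype(np.float32)))
E
```

```text
yaw (np.int64(807170), np.float64(14.499999999999991))
a {535: 41, 536: 173, 537: 180, 538: 178, 539: 172, 540: 167, 541: 193, 542: 51, 649: 65, 650: 189, 651: 173, 652: 186, 653: 168, 654: 178, 655: 168, 656: 168}
b {105: 41, 135: 23, 157: 23, 161: 74, 162: 181, 163: 151, 164: 142, 165: 139, 166: 145, 167: 144, 168: 21}
div b {48: 82, 49: 84, 50: 86, 51: 88, 52: 81, 53: 86}
L 422 ((465.788330078125, 245.4194793701172), (10.484277725219727, 28.5282039642334), 32.245750427246094) [466.6 245.2 154.8]
 arm pts 656 [453.9 267.5 129.1]
R 281 ((500.1435546875, 110.02987670898438), (10.499991416931152, 27.5937557220459), 7.899259567260742) [500.7 110.9 154.9]
 arm pts 383 [505.7  89.4 129.3]
tumbler ((433.56585693359375, 158.3538055419922), 31.40203857421875)
```

```bash
python3 -m jog '[0.002,-0.002,0.02,0,0,-0.4, 0,0,0.03,0,0,0, 0,0,0.03,0,0,0, 0,0,0.025,0,0,0, 0,0,0,0,0,0]' && python3 -c "
from h import *
plan((579.8,142.0,84),14.4)
snap('wrist','w6')"
```

```text
time: 9.48
ee_pos: [576.1, 137.7, 198.3]
orientation: [[-0.245, 0.969, -0.003], [0.969, 0.245, -0.003], [-0.002, -0.003, -1.0]]
ft_force: [-0.3, 0.6, -2.2]
grip_width: 9.9
t 9.47 pos [576.1 137.7 198.3] head 14.2 F [-0.3  0.6 -2.2] w 9.9
shift m [0.0034 0.005  0.1143] turn deg [-0.2  0.1 -0.2]
```

View pics/w6.png

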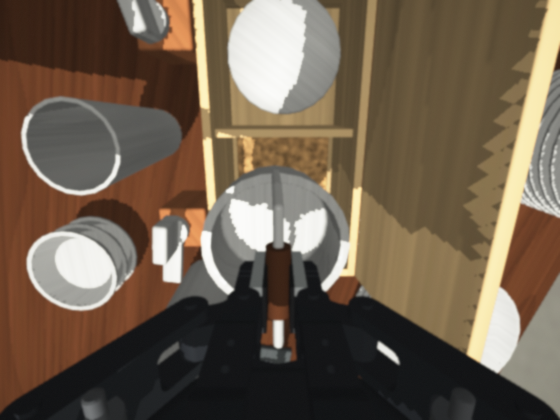

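```bash
python3 -m jog '[0.0034,0.005,0.005,-0.1,0,-0.1, 0,0,0.01,0,0,0]' && python3 -c "
from h import *
plan((579.8,142.0,84),14.4)"
```

```text
time: 9.78
ee_pos: [583.6, 142.9, 187.7]
orientation: [[-0.247, 0.969, 0.008], [0.969, 0.247, -0.0], [-0.002, 0.007, -1.0]]
ft_force: [1.0, 0.6, -1.8]
grip_width: 10.2
t 9.78 pos [583.6 142.9 187.7] head 14.28 F [ 1.   0.6 -1.8] w 10.2
shift m [ 0.0003 -0.0047  0.1037] turn deg [ 0.42  0.13 -0.12]
```

```bash
python3 - <<'E'
from h import *
for i in range(4):
    env.read_camera('wrist'); s=env.get_state(); R=np.array(s['orientation']); print(round(s['time'],3),np.round(s['ee_pos'],2),R[:,2].round(4),np.round(s['q'],4))
E
```

```text
9.825 [582.57 142.56 185.88] [ 0.005 -0.001 -1.   ] [ 0.1996  0.1525  1.8232 -0.0022  1.1613 -0.0489]
9.875 [582.05 142.42 185.87] [ 0.0037 -0.0013 -1.    ] [ 0.1996  0.1523  1.8233 -0.0022  1.1626 -0.0489]
9.925 [582.13 142.44 186.24] [ 0.0039 -0.0012 -1.    ] [ 0.1996  0.152   1.8229 -0.0021  1.1631 -0.0489]
9.975 [582.31 142.44 186.57] [ 0.0044 -0.0011 -1.    ] [ 0.1995  0.1518  1.8226 -0.0021  1.1631 -0.0489]
```

```bash
python3 -m jog '[0,-0.0025,0.008,0.2,0,0, 0,0,0.012,0,0,0, 0,0,0.014,0,0,0]' && python3 -c "
from h import *
plan((579.8,142.0,84),14.4)"
```

```text
time: 10.35
ee_pos: [581.2, 142.0, 152.7]
orientation: [[-0.247, 0.969, 0.005], [0.969, 0.247, -0.001], [-0.002, 0.004, -1.0]]
ft_force: [0.0, 0.0, -1.8]
grip_width: 9.6
t 10.35 pos [581.2 142.  152.7] head 14.29 F [ 0.   0.  -1.8] w 9.6
shift m [ 0.0005 -0.0017  0.0687] turn deg [ 0.25  0.14 -0.11]
```

Pail is entering the compartment with no side forces (0, 0, −1.8 N). Continuing down.

```bash
python3 -m jog '[0,-0.0015,0.014,0.1,0,0, 0,0,0.016,0,0,0, 0,0,0.014,0,0,0, 0,0,0.01,0,0,0]' && python3 -c "
from h import *
plan((579.8,142.0,84),14.4)"
```

```text
time: 10.85
ee_pos: [578.2, 141.2, 92.6]
orientation: [[-0.247, 0.969, -0.001], [0.969, 0.247, -0.002], [-0.002, -0.001, -1.0]]
ft_force: [0.6, -0.6, -2.6]
grip_width: 10.1
t 10.85 pos [578.2 141.2  92.6] head 14.28 F [ 0.6 -0.6 -2.6] w 10.1
shift m [0.0004 0.0018 0.0086] turn deg [-0.08  0.13 -0.12]
```

```bash
python3 -m jog '[0,0.001,0.004,0,0,0, 0,0,0.003,0,0,0]' && python3 -c "
from h import *
plan((579.8,142.0,82),14.4)"
```

```text
time: 11.1
ee_pos: [578.9, 141.3, 84.5]
orientation: [[-0.247, 0.969, -0.002], [0.969, 0.247, -0.003], [-0.002, -0.003, -1.0]]
ft_force: [-6.7, -2.2, 17.3]
grip_width: 10.1
t 11.1 pos [578.9 141.3  84.5] head 14.28 F [-6.7 -2.2 17.3] w 10.1
shift m [0.0004 0.0011 0.0025] turn deg [-0.16  0.13 -0.12]
```

```bash
python3 - <<'E'
from h import *
snap('wrist','w7'); s=env.get_state(); print(np.round(s['ft_force'],1),np.round(s['ee_pos'],1))
im,d,pos,R=load('w7'); c=cam('wrist',pos,R); C=cloud(c,d); Q=C.reshape(-1,3)
k=(np.hypot(Q[:,0]-578.6,Q[:,1]-142.7)<33)&(Q[:,2]<30)&(Q[:,2]>0); print('pail floor z',np.percentile(Q[k,2],[10,50,90]).round(1),k.sum())
k=(np.hypot(Q[:,0]-578.6,Q[:,1]-142.7)<55)&(Q[:,2]>50)&(Q[:,2]<68); h,e=np.histogram(Q[k,2],bins=np.arange(50,69,2)); print(dict(zip(e.tolist(),h.tolist())))
E
```

```text
[-0.2  0.9 -1.8] [578.8 141.3  84.8]
pail floor z [15.  16.2 17.4] 4393
{50: 197, 52: 179, 54: 208, 56: 347, 58: 1404, 60: 1471, 62: 380, 64: 105, 66: 110}
```

View pics/w7.png

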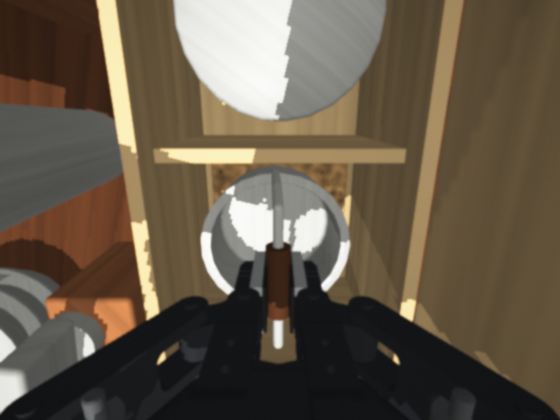

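The pail is inside, centred in the compartment, with its floor at z≈16 and its rim clear of the divider and walls. It's about 1–2 mm above the pad, so I'll ease it down before opening.

```bash
python3 -m jog '[0,0,0.0015,0,0,0, 0,0,0.0015,0,0,0]' && python3 -c "
from h import *
plan((579.8,142.0,82),14.4)"
```

```text
time: 11.4
ee_pos: [579.9, 141.5, 84.8]
orientation: [[-0.247, 0.969, -0.0], [0.969, 0.247, -0.003], [-0.002, -0.001, -1.0]]
ft_force: [-3.1, -1.5, 7.2]
grip_width: 9.9
t 11.4 pos [579.9 141.5  84.8] head 14.29 F [-3.1 -1.5  7.2] w 9.9
shift m [0.0006 0.0001 0.0028] turn deg [-0.05  0.14 -0.11]
```

```bash
python3 -m jog '[0,0,0,0,0,0, 0,0,0,0,0,0, 0,0,0,0,0,0]' 0.3 && python3 -c "
from h import *
plan((579.8,142.0,300),14.4)"
```

```text
time: 11.78
ee_pos: [581.8, 141.8, 86.6]
orientation: [[-0.247, 0.969, 0.004], [0.969, 0.247, -0.002], [-0.003, 0.004, -1.0]]
ft_force: [-0.7, -1.2, -1.4]
grip_width: 30.0
t 11.78 pos [581.8 141.8  86.6] head 14.29 F [-0.7 -1.2 -1.4] w 30.0
shift m [ 1.000e-04 -1.100e-03 -2.134e-01] turn deg [ 0.22  0.15 -0.11]
```

```bash
python3 -m jog '[0,0,-0.01,0,0,0, 0,0,-0.018,0,0,0, 0,0,-0.03,0,0,0, 0,0,-0.045,0,0,0, 0,0,-0.055,0,0,0, 0,0,-0.055,0,0,0, 0,0,-0.03,0,0,0, 0,0,0,0,0,0]' && python3 -c "
from h import *
plan((579.8,142.0,300),14.4)
snap('wrist','w8'); snap('top','t8')"
```

```text
time: 12.78
ee_pos: [581.0, 142.4, 347.1]
orientation: [[-0.247, 0.969, 0.013], [0.969, 0.247, 0.0], [-0.003, 0.012, -1.0]]
ft_force: [0.4, -0.3, -0.5]
grip_width: 29.8
t 12.78 pos [581.  142.4 347.1] head 14.29 F [ 0.4 -0.3 -0.5] w 29.8
shift m [ 0.0001 -0.0018  0.0471] turn deg [ 0.71  0.17 -0.11]
```

View pics/w8.png

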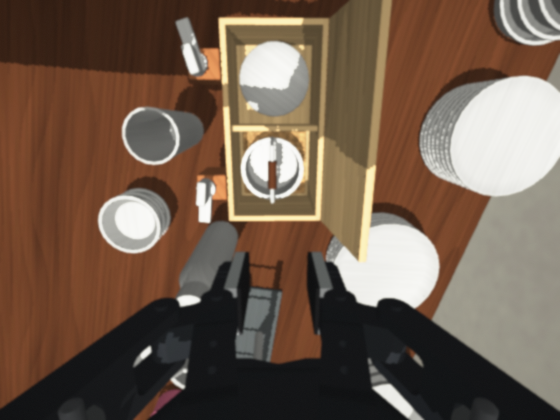

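The pail stands alone on the pad at (272,168), bail upright, clear of the walls. Next is the lid: I'll shut the fingers, go behind it and measure from there.

```bash
python3 - <<'E'
from h import *
im,d,pos,R=load('w8'); c=cam('wrist',pos,R); C=cloud(c,d); Q=C.reshape(-1,3)
y=np.deg2rad(14.45); ex=np.array([np.cos(y),np.sin(y)]);ey=np.array([-np.sin(y),np.cos(y)])
A=Q[:,:2]@ex; B=Q[:,:2]@ey
k=(abs(Q[:,2]-111.5)<3.5)&(A>500)&(A<690)&(B>-80)&(B<190)
h,e=np.histogram(A[k],bins=np.arange(500,680,1)); print('a',{int(x):int(v) for x,v in zip(e,h) if v>40})
h,e=np.histogram(B[k],bins=np.arange(-80,190,1)); print('b',{int(x):int(v) for x,v in zip(e,h) if v>40})
k=(Q[:,2]>130)&(Q[:,2]<228)&(A>645)&(A<720)&(B>-40)&(B<140); p=np.polyfit(Q[k,2],A[k],1); print('lid angle',np.pi/2+np.arctan(p[0]),'a@112.5',p[0]*112.5+p[1])
k=(Q[:,2]>50)&(Q[:,2]<68)&(np.hypot(A-596,B+6)<50); print('pail rim circ',cv2.minEnclosingCircle(np.c_[A[k],B[k]].astype(np.float32)),np.median(Q[k,2]))
for nm,(x0,y0) in dict(L=(466,245),R=(500,110)).items():
    k=(Q[:,2]>150)&(Q[:,2]<160)&(np.hypot(Q[:,0]-x0,Q[:,1]-y0)<30); r=cv2.minAreaRect(Q[k][:,:2].astype(np.float32)); print(nm,k.sum(),r,'case ab',np.round([np.array(r[0])@ex-595.9,np.array(r[0])@ey-50.8],1))
E
python3 -m jog '[0.008,0.016,0,0,0,0, 0.016,0.033,0.005,0.2,0,0, 0.017,0.035,0.01,0.2,0,0, 0.012,0.023,0.01,0.2,0,0, 0.005,0.01,0,0,0,0, 0,0,0,0,0,0]' 1 && python3 -c "
from h import *
plan((679.7,227.6,205),14.4)"
```

```text
a {535: 63, 536: 170, 537: 172, 538: 165, 539: 167, 540: 171, 541: 197, 649: 105, 650: 171, 651: 173, 652: 172, 653: 161, 654: 164, 655: 171, 656: 106}
b {-66: 78, -65: 66, -64: 57, -63: 65, -62: 77, -61: 72, -60: 43, 161: 63, 162: 143, 163: 112, 164: 112, 165: 113, 166: 121, 167: 88}
lid angle 1.7311794035227308 a@112.5 655.9457612446577
pail rim circ ((592.147216796875, -7.225146293640137), 44.79999923706055) 58.99576084743963
L 324 ((465.951171875, 244.96592712402344), (10.155128479003906, 27.547565460205078), 29.821455001831055) case ab [-83.6  70.1]
R 225 ((500.2194519042969, 109.98109436035156), (10.504103660583496, 27.821819305419922), 6.783842086791992) case ab [-84.1 -69.1]
time: 13.62
ee_pos: [679.7, 231.4, 303.1]
orientation: [[-0.247, 0.969, -0.022], [0.969, 0.247, -0.008], [-0.003, -0.023, -1.0]]
ft_force: [0.2, -0.6, 0.0]
grip_width: 0.3
t 13.62 pos [679.7 231.4 303.1] head 14.28 F [ 0.2 -0.6  0. ] w 0.3
shift m [-0.0034  0.0013  0.0981] turn deg [-1.31  0.15 -0.12]
```

```bash
python3 -m jog '[-0.001,0.001,0.02,-0.4,0,0, -0.001,0,0.028,-0.4,0,0, -0.001,0,0.028,-0.3,0,0, 0,0,0.02,0,0,0, 0,0,0,0,0,0]' && python3 -c "
from h import *
plan((679.7,227.6,200),14.4)
P=env.get_state()['ee_pos']; y=np.deg2rad(14.45); print('case x',P[0]*np.cos(y)+P[1]*np.sin(y)-595.9,'y',-P[0]*np.sin(y)+P[1]*np.cos(y)-50.8)"
```

```text
time: 14.25
ee_pos: [678.8, 225.9, 206.6]
orientation: [[-0.245, 0.969, -0.002], [0.969, 0.245, -0.004], [-0.003, -0.003, -1.0]]
ft_force: [0.5, -0.0, -0.5]
grip_width: 0.0
t 14.25 pos [678.8 225.9 206.6] head 14.2 F [ 0.5 -0.  -0.5] w 0.0
shift m [0.0015 0.0013 0.0066] turn deg [-0.15  0.19 -0.2 ]
case x 117.81259065068298 y -1.4612873650706746
```

```bash
python3 -m jog '[0,-0.012,0.003,0,0,0, 0,-0.013,0.002,0,0,0, 0,-0.013,0,0,0,0, 0,-0.013,0,0,0,0]' && cat >> h.py <<'E'
def cs():
    P=env.get_state()['ee_pos']; y=np.deg2rad(14.45); print('case x',round(P[0]*np.cos(y)+P[1]*np.sin(y)-595.9,1),'y',round(-P[0]*np.sin(y)+P[1]*np.cos(y)-50.8,1),'z',round(P[2],1))
E
python3 -c "
from h import *
cs(); snap('scene','s9')"
```

```text
time: 14.75
ee_pos: [630.0, 213.3, 206.5]
orientation: [[-0.245, 0.969, 0.008], [0.97, 0.245, -0.001], [-0.003, 0.008, -1.0]]
ft_force: [1.8, 0.0, -1.5]
grip_width: -0.1
case x 67.4 y -1.4 z 206.5
```

View pics/s9.png

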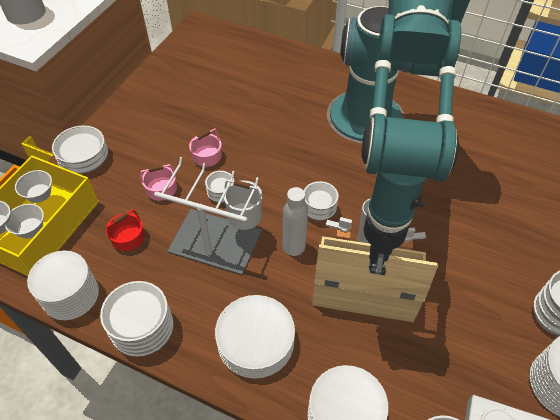

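The lid has come forward with the fingers behind it, at about (378,262) in the scene picture. Push force is only 2 N. Continuing along the arc.

```bash
python3 -m jog '[0,-0.013,0.004,0,0,0, 0,-0.013,0.005,0,0,0, 0,-0.013,0.006,0,0,0, 0,-0.012,0.008,0,0,0]' && python3 -c "
from h import *
cs()"
```

```text
time: 15.3
ee_pos: [578.0, 200.4, 185.6]
orientation: [[-0.245, 0.969, 0.012], [0.969, 0.245, 0.0], [-0.003, 0.012, -1.0]]
ft_force: [1.7, -0.1, 0.9]
grip_width: -0.4
case x 13.9 y -1.0 z 185.6
```

```bash
python3 -m jog '[0,-0.01,0.009,0.2,0,0, 0,-0.009,0.01,0.2,0,0, 0,-0.007,0.011,0.2,0,0, 0,-0.006,0.011,0,0,0]' && python3 -c "
from h import *
cs()"
```

```text
time: 15.8
ee_pos: [544.1, 191.7, 140.6]
orientation: [[-0.245, 0.969, -0.0], [0.969, 0.245, -0.003], [-0.003, -0.001, -1.0]]
ft_force: [1.5, 0.5, 0.9]
grip_width: -0.1
case x -21.2 y -0.9 z 140.6
```

```bash
python3 -m jog '[0,-0.005,0.007,0,0,0, 0,-0.004,0.006,0,0,0, 0,0,0.004,0,0,0, 0,0,0.002,0,0,0]' && python3 -c "
from h import *
cs()"
```

```text
time: 16.3
ee_pos: [533.2, 188.9, 120.4]
orientation: [[-0.245, 0.969, -0.004], [0.969, 0.245, -0.004], [-0.003, -0.005, -1.0]]
ft_force: [-6.6, -2.2, 17.8]
grip_width: 0.4
case x -32.5 y -1.0 z 120.4
```

```bash
python3 -m jog '[0,0,0.002,0,0,0, 0,0,0.002,0,0,0]' && python3 -c "
from h import *
cs()" && python3 -m jog '[0,0,-0.02,0,0,0, 0,0,-0.04,0,0,0, 0,0,-0.05,0,0,0, 0,0,-0.05,0,0,0, 0,0,-0.04,0,0,0, 0,0,0,0,0,0]' && python3 -c "
from h import *
cs(); snap('wrist','w10'); snap('scene','s10')"
```

```text
time: 16.55
ee_pos: [533.2, 188.9, 120.5]
orientation: [[-0.245, 0.969, -0.005], [0.969, 0.245, -0.004], [-0.003, -0.006, -1.0]]
ft_force: [-5.2, -2.3, 11.1]
grip_width: -0.1
case x -32.4 y -1.0 z 120.5
time: 17.3
ee_pos: [533.8, 189.6, 325.7]
orientation: [[-0.245, 0.969, -0.008], [0.969, 0.245, -0.005], [-0.003, -0.009, -1.0]]
ft_force: [0.3, -0.1, 0.8]
grip_width: 0.1
case x -31.7 y -0.4 z 325.7
```

View pics/w10.png

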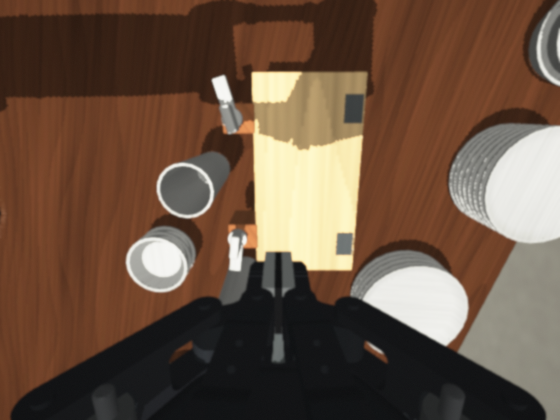

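```bash
python3 - <<'E'
from h import *
s,_,_,_=load('s10'); cv2.imwrite('pics/s10c.png',cv2.resize(s[170:330,270:450],None,fx=4.4,fy=3.7,interpolation=cv2.INTER_CUBIC)[...,::-1])
im,d,pos,R=load('w10'); c=cam('wrist',pos,R); C=cloud(c,d); Q=C.reshape(-1,3)
y=np.deg2rad(14.45); ex=np.array([np.cos(y),np.sin(y)]);ey=np.array([-np.sin(y),np.cos(y)])
A=Q[:,:2]@ex-595.9; B=Q[:,:2]@ey-50.8
k=(abs(Q[:,2]-120)<12)&(A>-58)&(A<58)&(abs(B)<110)
M=np.c_[A[k],B[k],np.ones(k.sum())]; x=np.linalg.lstsq(M,Q[k,2],rcond=None)[0]; print('lid plane slopes',x[:2].round(4),'z at centre',x[2].round(1),k.sum(),'z@-60 %.1f z@+60 %.1f'%(x[2]-60*x[0],x[2]+60*x[0]))
print('edges a',np.percentile(A[k],[0.5,99.5]).round(1))
for nm,s in (('L',1),('R',-1)):
    k=(Q[:,2]>149)&(Q[:,2]<162)&(np.hypot(A+84,B-70*s)<25)
    print(nm,k.sum()); 
    if k.sum()>10:
        r=cv2.minAreaRect(np.c_[A[k],B[k]].astype(np.float32)); print(r)
    k=(Q[:,2]>124)&(Q[:,2]<160)&(np.hypot(A+84,B-70*s)<60)
    far=np.hypot(A+84,B-70*s)>28; kk=k&far&(Q[:,2]<136); print(' arm dir deg',np.rad2deg(np.arctan2(np.mean(B[kk])-70*s,np.mean(A[kk])+84)).round(1),kk.sum())
E
```

```text
lid plane slopes [ 0.0017 -0.0007] z at centre 119.7 18101 z@-60 119.6 z@+60 119.9
edges a [-57.4  57.4]
L 303
((-83.50255584716797, 70.52301025390625), (10.020624160766602, 27.40829849243164), 16.111215591430664)
 arm dir deg 105.1 226
R 218
((-83.99017333984375, -68.98590087890625), (27.969675064086914, 9.897587776184082), 83.04112243652344)
 arm dir deg -121.5 148
```

The lid lies flat, top at z≈119.7–120.5 with slope ≈0.002, so it is shut. The left tab is at wrist (231,118) at about +106°, the right tab at (237,240) at about −97°. Next, the right button.

```bash
python3 -m jog '[-0.01,-0.008,0.01,0,0,1.2, -0.018,-0.014,0.025,-0.1,0,1.5, -0.018,-0.014,0.03,-0.1,0,1.6, -0.014,-0.01,0.03,-0.1,0,1.5, -0.006,-0.004,0.02,0,0,1, 0,0,0,0,0,0]' -0.15 && python3 -c "
from h import *
plan((500.3,109.7,180),7.5); snap('wrist','w11')"
```

```text
time: 18.15
ee_pos: [481.6, 106.0, 188.2]
orientation: [[-0.121, 0.992, -0.034], [0.993, 0.12, -0.013], [-0.009, -0.036, -0.999]]
ft_force: [0.2, 0.4, -0.0]
grip_width: 49.0
t 18.15 pos [481.6 106.  188.2] head 6.92 F [ 0.2  0.4 -0. ] w 49.0
shift m [0.0015 0.0193 0.0075] turn deg [-2.04  0.49 -0.57]
```

View pics/w11.png

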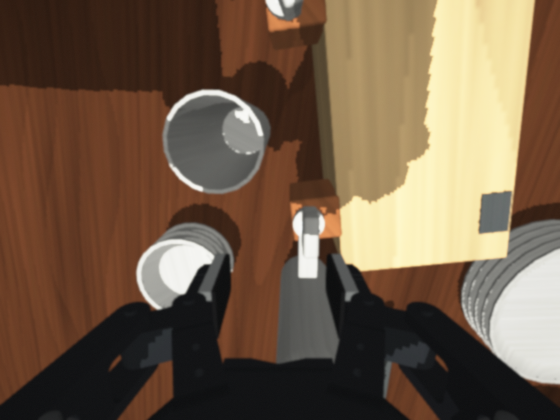

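```bash
python3 -m jog '[0.001,0.01,0,-1,0.2,-0.3, 0.001,0.009,0,-1,0.3,-0.3, 0,0,0,0,0,0]' && python3 -c "
from h import *
env.read_camera('top'); plan((500.3,109.7,135),7.5); snap('wrist','w12')
im,d,pos,R=load('w12'); c=cam('wrist',pos,R); C=cloud(c,d); Q=C.reshape(-1,3)
k=(Q[:,2]>150)&(Q[:,2]<160)&(np.hypot(Q[:,0]-500,Q[:,1]-110)<24); r=cv2.minAreaRect(Q[k][:,:2].astype(np.float32)); print(r,k.sum(),np.median(Q[k],0))"
```

```text
time: 18.58
ee_pos: [504.3, 111.8, 190.7]
orientation: [[-0.133, 0.991, 0.007], [0.991, 0.133, 0.002], [0.001, 0.007, -1.0]]
ft_force: [0.3, 0.3, 0.1]
grip_width: 49.3
t 18.62 pos [504.1 111.8 190.7] head 7.65 F [-0.2 -0.7 -0.5] w 49.2
shift m [-0.0016 -0.0044  0.0556] turn deg [ 0.39 -0.07  0.15]
((500.2659606933594, 110.30023193359375), (9.841304779052734, 28.184473037719727), 7.200059413909912) 657 [500.16153469 111.31904452 154.83785319]
```

View pics/w12.png

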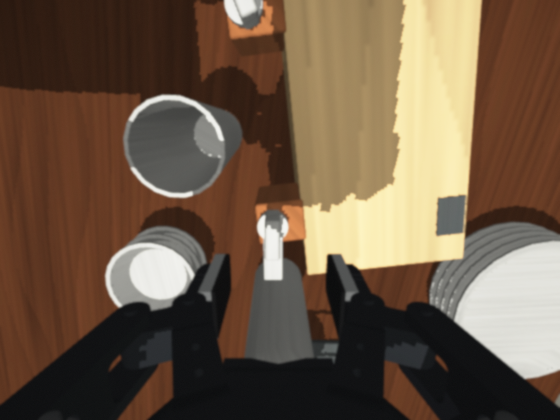

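The right tab is at (272,240) with its arm pointing down the picture (case −y), and the fingers straddle its column. Tab centre measures (500.3,110.3), long axis heading −82.8°. Descending.

```bash
python3 -m jog '[-0.0015,-0.004,0.012,0.3,0,0.2, 0,0,0.015,0,0,0, 0,0,0.014,0,0,0, 0,0,0.008,0,0,0]' && python3 -c "
from h import *
plan((500.3,110.0,136),7.3); cs()"
```

```text
time: 19.18
ee_pos: [499.3, 109.7, 138.1]
orientation: [[-0.13, 0.992, 0.0], [0.992, 0.13, 0.001], [0.001, 0.0, -1.0]]
ft_force: [-0.7, 0.2, -0.6]
grip_width: 49.0
t 19.18 pos [499.3 109.7 138.1] head 7.45 F [-0.7  0.2 -0.6] w 49.0
shift m [0.0002 0.0011 0.0021] turn deg [ 0.02 -0.06  0.15]
case x -85.1 y -69.2 z 138.1
```

```bash
python3 -m jog '[0,0.001,0.002,0,0,0, 0,0,0.0005,0,0,0, 0,0,0.0005,0,0,0, 0,0,0,0,0,0]' 1 && python3 -c "
from h import *
plan((500.3,110.0,136),7.3); cs(); print(np.round(env.get_state()['q'],3))"
```

```text
time: 19.68
ee_pos: [500.6, 109.8, 134.4]
orientation: [[-0.13, 0.992, -0.0], [0.992, 0.13, 0.001], [0.001, 0.0, -1.0]]
ft_force: [0.4, 0.4, -3.9]
grip_width: 8.5
t 19.68 pos [500.6 109.8 134.4] head 7.46 F [ 0.4  0.4 -3.9] w 8.5
shift m [ 0.0002 -0.0003 -0.0016] turn deg [ 0.   -0.05  0.16]
case x -83.7 y -69.4 z 134.4
[1.670e-01 4.000e-02 2.048e+00 1.000e-03 1.053e+00 3.600e-02]
```

```bash
python3 -m jog '[0,0,0,0,0,-6, 0,0,0,0,0,-9, 0,0,0,0,0,-9, 0,0,0,0,0,-9]' && python3 -c "
from h import *
plan((500.4,110.0,135),104.45); cs()"
```

```text
time: 20.18
ee_pos: [501.0, 110.0, 134.4]
orientation: [[-0.662, 0.75, 0.001], [0.75, 0.662, 0.002], [0.0, 0.002, -1.0]]
ft_force: [2.0, -0.0, -2.0]
grip_width: 8.8
t 20.18 pos [501.  110.  134.4] head 41.43 F [ 2. -0. -2.] w 8.8
shift m [ 0.0005 -0.0005 -0.0006] turn deg [ 1.100e-01  6.000e-02 -6.302e+01]
case x -83.3 y -69.3 z 134.4
```

Turning smoothly with low forces; 63° remain.

```bash
python3 -m jog '[0,0,0,0,0,-9, 0,0,0,0,0,-9, 0,0,0,0,0,-9, 0,0,0,0,0,-9, 0,0,0,0,0,-9, 0,0,0,0,0,-9, 0,0,0,0,0,-6]' && python3 -c "
from h import *
env.read_camera('top'); plan((500.4,110.0,135),104.45); cs()"
```

```text
time: 21.05
ee_pos: [501.4, 110.7, 134.4]
orientation: [[-0.973, -0.232, 0.003], [-0.232, 0.973, 0.003], [-0.004, 0.002, -1.0]]
ft_force: [1.4, 0.6, -1.9]
grip_width: 8.6
t 21.1 pos [501.4 110.7 134.4] head 103.57 F [ 2.   1.2 -1.7] w 8.7
shift m [ 0.0011 -0.0005 -0.0006] turn deg [ 0.13  0.22 -0.88]
case x -82.7 y -68.7 z 134.4
```

```bash
python3 -m jog '[0,0,0,0,0,-0.9, 0,0,0,0,0,0]' && python3 -c "
from h import *
plan((500.4,110.0,135),104.45)" && python3 -m jog '[0,0,0,0,0,0, 0,0,0,0,0,0, 0,0,0,0,0,0]' 0.3 && python3 -c "
from h import *
plan((500.4,110.0,135),104.45)" && python3 -m jog '[0,0,-0.012,0,0,0, 0,0,-0.025,0,0,0, 0,0,-0.035,0,0,0, 0,0,-0.04,0,0,0, 0,0,-0.02,0,0,0, 0,0,0,0,0,0]' && python3 -c "
from h import *
plan((465.8,244.9,250),28); snap('wrist','w13')"
```

```text
time: 21.35
ee_pos: [501.4, 110.8, 134.4]
orientation: [[-0.969, -0.248, 0.003], [-0.248, 0.969, 0.003], [-0.004, 0.002, -1.0]]
ft_force: [1.1, 0.7, -2.0]
grip_width: 8.9
t 21.35 pos [501.4 110.8 134.4] head 104.36 F [ 1.1  0.7 -2. ] w 8.9
shift m [ 0.0011 -0.0005 -0.0006] turn deg [ 0.12  0.23 -0.09]
time: 21.72
ee_pos: [501.3, 110.7, 135.0]
orientation: [[-0.969, -0.246, 0.003], [-0.246, 0.969, 0.003], [-0.004, 0.002, -1.0]]
ft_force: [0.5, 0.2, 0.3]
grip_width: 30.0
t 21.73 pos [501.3 110.7 135. ] head 104.26 F [0.5 0.2 0.3] w 30.0
shift m [ 0.001  -0.0005 -0.    ] turn deg [ 0.13  0.22 -0.19]
time: 22.48
ee_pos: [501.3, 110.3, 275.6]
orientation: [[-0.969, -0.246, 0.006], [-0.246, 0.969, 0.004], [-0.007, 0.002, -1.0]]
ft_force: [-0.8, -0.0, -0.2]
grip_width: 29.5
t 22.48 pos [501.3 110.3 275.6] head 104.22 F [-0.8 -0.  -0.2] w 29.5
shift m [0.0015 0.1392 0.0259] turn deg [ 0.36  0.27 76.22]
```

View pics/w13.png

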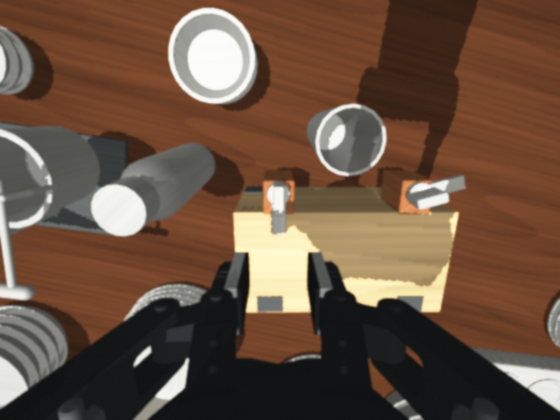

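The right button's arm now points back over the lid, from (279,195) to (279,232). The left tab is at (432,192), still swung out. I'll check the right angle numerically and go to the left.

```bash
cat >> h.py <<'E'
def btn(tag,s):
    im,d,pos,R=load(tag); c=cam('wrist',pos,R); Q=cloud(c,d).reshape(-1,3)
    y=np.deg2rad(14.45); ex=np.array([np.cos(y),np.sin(y)]);ey=np.array([-np.sin(y),np.cos(y)])
    A=Q[:,:2]@ex-595.9; B=Q[:,:2]@ey-50.8
    k=(Q[:,2]>149)&(Q[:,2]<161)&(np.hypot(A+84,B-70*s)<25); r=cv2.minAreaRect(np.c_[A[k],B[k]].astype(np.float32))
    ang=r[2]+(90 if r[1][1]>r[1][0] else 0); print('tab',np.round(r[0],1),np.round(r[1],1),'long axis deg in case',round((ang+90)%180-90,1),k.sum())
    rr=np.hypot(A+84,B-70*s); k=(Q[:,2]>125.5)&(Q[:,2]<136)&(rr>20)&(rr<46)
    if k.sum()>10: print('arm dir deg',np.rad2deg(np.arctan2(np.mean(B[k])-70*s,np.mean(A[k])+84)).round(1),k.sum())
E
python3 -c "
from h import *
btn('w13',-1); btn('w13',1)"
python3 -m jog '[0,0.02,0,0,0,0, 0,0.035,0,0,0,0, 0,0.04,0,0,0,0, 0,0.03,0,0,0,2, 0.001,0.012,0,0,0,6, 0,0,0,0,0,10, 0,0,0,0,0,10, 0,0,0.005,0,0,10, 0,0,0.01,0,0,10, 0,0,0.01,0,0,10]' -0.15 && python3 -c "
from h import *
plan((465.8,244.9,190),30.4)"
```

```text
tab [-83.9 -69.2] [ 9.2 27.5] long axis deg in case -0.4 328
arm dir deg 0.7 266
tab [-83.   70.1] [10.4 27.8] long axis deg in case -75.0 388
arm dir deg 106.2 330
time: 23.78
ee_pos: [457.4, 244.0, 233.6]
orientation: [[-0.698, 0.716, -0.017], [0.716, 0.698, -0.006], [0.008, -0.017, -1.0]]
ft_force: [-0.5, -1.2, 0.5]
grip_width: 48.8
t 23.77 pos [457.4 244.  233.6] head 44.31 F [-0.5 -1.2  0.5] w 48.8
shift m [-0.0056  0.0074  0.0435] turn deg [-1.   -0.32 13.9 ]
```

```bash
python3 -m jog '[-0.003,0.004,0.012,-0.5,-0.1,7, -0.001,0.003,0.016,-0.3,-0.1,7, 0,0,0.012,0,0,0, 0,0,0,0,0,0]' && python3 -c "
from h import *
env.read_camera('top'); plan((465.8,244.9,137),29.8); snap('wrist','w14'); btn('w14',1)
im,d,pos,R=load('w14'); c=cam('wrist',pos,R); Q=cloud(c,d).reshape(-1,3)
k=(Q[:,2]>150)&(Q[:,2]<160)&(np.hypot(Q[:,0]-466,Q[:,1]-245)<24); print(cv2.minAreaRect(Q[k][:,:2].astype(np.float32)))"
```

```text
time: 24.28
ee_pos: [460.7, 243.6, 185.5]
orientation: [[-0.5, 0.866, -0.015], [0.866, 0.5, -0.005], [0.003, -0.015, -1.0]]
ft_force: [0.3, 0.1, -0.1]
grip_width: 48.8
t 24.32 pos [461.1 243.8 186.1] head 29.96 F [ 0.3 -0.4  0. ] w 49.4
shift m [-0.0015  0.0053  0.0491] turn deg [-0.8  -0.15  0.16]
tab [-83.6  71.1] [ 9.9 28.2] long axis deg in case -74.3 672
arm dir deg 105.2 742
((465.6337890625, 245.8566131591797), (9.908076286315918, 28.1934814453125), 30.122520446777344)
```

View pics/w14.png

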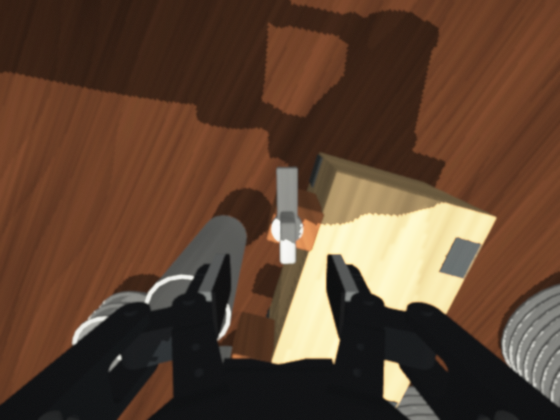

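The left tab is at (287,235) with its arm up to (287,170), between the fingers. The tumbler, at (190,300), is clear of the left finger. Descending.

```bash
python3 -m jog '[-0.001,0.005,0.01,-0.7,-0.1,0, 0,0,0.014,0,0,0, 0,0,0.014,0,0,0, 0,0,0.007,0,0,0]' && python3 -c "
from h import *
plan((465.8,245.2,137),29.8); cs()"
```

```text
time: 24.88
ee_pos: [468.1, 246.4, 140.9]
orientation: [[-0.5, 0.866, 0.004], [0.866, 0.5, 0.003], [0.0, 0.004, -1.0]]
ft_force: [0.9, 0.5, -0.2]
grip_width: 49.1
t 24.88 pos [468.1 246.4 140.9] head 30.03 F [ 0.9  0.5 -0.2] w 49.1
shift m [ 0.0001 -0.0026  0.0039] turn deg [ 0.25 -0.02  0.23]
case x -81.2 y 71.0 z 140.9
```

```bash
python3 -m jog '[0,-0.0025,0.004,0.2,0,0.2, 0,0,0.001,0,0,0, 0,0,0.0005,0,0,0, 0,0,0,0,0,0, 0,0,0,0,0,0]' 1 && python3 -c "
from h import *
plan((465.8,245.2,136),29.8); cs()"
```

```text
time: 25.5
ee_pos: [466.4, 245.4, 134.8]
orientation: [[-0.497, 0.868, 0.001], [0.868, 0.497, 0.001], [0.0, 0.002, -1.0]]
ft_force: [0.7, 0.0, -1.9]
grip_width: 8.6
t 25.5 pos [466.4 245.4 134.8] head 29.8 F [ 0.7  0.  -1.9] w 8.6
shift m [ 0.0001 -0.0006 -0.0012] turn deg [ 0.1  -0.03  0.  ]
case x -83.0 y 70.5 z 134.8
```

```bash
python3 -m jog '[0,0,0,0,0,6, 0,0,0,0,0,9, 0,0,0,0,0,9, 0,0,0,0,0,9, 0,0,0,0,0,9]' && python3 -c "
from h import *
plan((465.8,245.2,135),-75.55); cs()" && python3 -m jog '[0,0,0,0,0,9, 0,0,0,0,0,9, 0,0,0,0,0,9, 0,0,0,0,0,9, 0,0,0,0,0,9, 0,0,0,0,0,9, 0,0,0,0,0,6]' && python3 -c "
from h import *
env.read_camera('top'); plan((465.8,245.2,135),-75.55); cs()"
```

```text
time: 26.12
ee_pos: [465.7, 245.4, 134.8]
orientation: [[0.233, 0.972, 0.0], [0.972, -0.233, 0.001], [0.001, -0.0, -1.0]]
ft_force: [1.0, 1.3, -1.6]
grip_width: 8.6
t 26.12 pos [465.7 245.4 134.8] head -13.48 F [ 1.   1.3 -1.6] w 8.6
shift m [-0.0001  0.0001 -0.0002] turn deg [-3.000e-02 -5.000e-02  6.207e+01]
case x -83.7 y 70.6 z 134.8
time: 27.0
ee_pos: [465.1, 246.1, 134.8]
orientation: [[0.968, 0.251, 0.0], [0.251, -0.968, 0.003], [0.001, -0.003, -1.0]]
ft_force: [1.6, 1.2, -1.7]
grip_width: 8.7
t 27.05 pos [465.  246.1 134.8] head -75.63 F [ 2.   0.9 -2.5] w 8.4
shift m [ 0.0005  0.0011 -0.0002] turn deg [-0.15 -0.03 -0.08]
case x -84.2 y 71.5 z 134.8
```

Heading −75.63° against the −75.55° target. I'll release, rise and verify both buttons.

```bash
python3 -m jog '[0,0,0,0,0,0, 0,0,0,0,0,0, 0,0,0,0,0,0]' 0.3 && python3 -m jog '[0,0,-0.012,0,0,0, 0,0,-0.025,0,0,0, 0,0,-0.04,0,0,0, 0,0,-0.045,0,0,0, 0,0,-0.045,0,0,0, 0,0,-0.025,0,0,0, 0,0,0,0,0,0]' && python3 -c "
from h import *
plan((465.8,244.9,250),-75.55); snap('wrist','w15'); btn('w15',1); btn('w15',-1); snap('top','t15'); snap('scene','s15')"
```

```text
time: 27.42
ee_pos: [464.5, 245.8, 135.1]
orientation: [[0.968, 0.252, -0.001], [0.252, -0.968, 0.002], [-0.001, -0.002, -1.0]]
ft_force: [0.1, 0.8, 0.3]
grip_width: 30.2
time: 28.3
ee_pos: [464.6, 245.3, 338.7]
orientation: [[0.967, 0.255, 0.002], [0.255, -0.967, 0.003], [0.003, -0.003, -1.0]]
ft_force: [-0.4, 0.1, -0.5]
grip_width: 29.6
t 28.3 pos [464.6 245.3 338.7] head -75.25 F [-0.4  0.1 -0.5] w 29.6
shift m [0.0008 0.0009 0.0887] turn deg [-0.16 -0.17  0.3 ]
tab [-83.6  71.8] [27.5  8.9] long axis deg in case 0.3 224
arm dir deg 2.7 246
tab [-84.1 -68. ] [10.4 28.1] long axis deg in case -1.2 262
arm dir deg 4.3 263
```

View pics/w15.png

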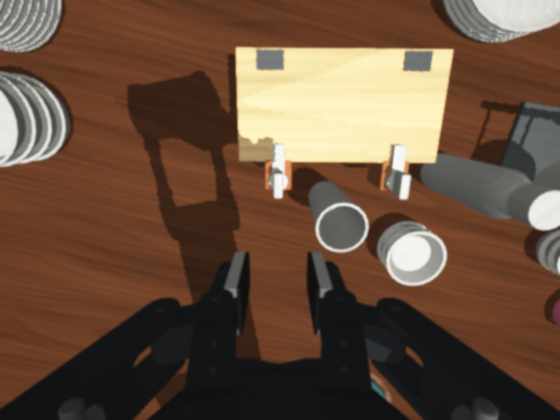

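View pics/s15.png

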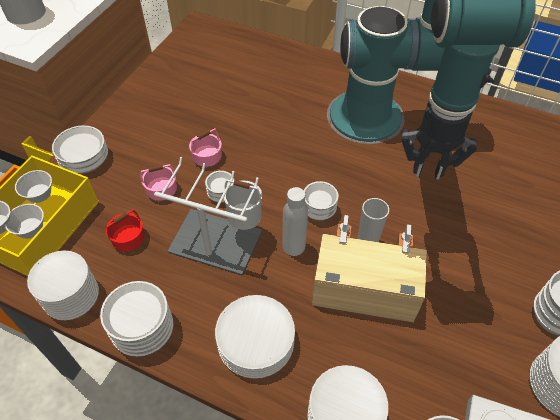

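Both arms point back over the shut lid, in wrist (279,165) and (399,165) and scene (344,230) and (407,238). The tall pail still hangs at scene (242,200). One last check compares the bystanders and the lid plane against the start.

```bash
python3 - <<'E'
from h import *
y=np.deg2rad(14.45); ex=np.array([np.cos(y),np.sin(y)]);ey=np.array([-np.sin(y),np.cos(y)])
im,d,pos,R=load('w15'); Q=cloud(cam('wrist',pos,R),d).reshape(-1,3)
A=Q[:,:2]@ex-595.9; B=Q[:,:2]@ey-50.8; k=(abs(Q[:,2]-120)<5)&(A>-35)&(A<55)&(abs(B)<110)
x=np.linalg.lstsq(np.c_[A[k],B[k],np.ones(k.sum())],Q[k,2],rcond=None)[0]; print('lid slope',x[0].round(4),'z',x[2].round(1))
g=lambda t:cv2.cvtColor(load(t)[0],cv2.COLOR_RGB2GRAY)
for nm,bx in dict(flask=(250,205,285,240),tumbler=(183,243,218,275),plates=(222,92,296,165),bowls=(240,256,284,298),katoris=(340,236,380,274),tall=(293,192,342,240)).items():
    x0,y0,x1,y1=bx; a=g('t0'); b=g('t15')[y0-5:y1+5,x0-5:x1+5]
    r=cv2.matchTemplate(b,a[y0:y1,x0:x1],cv2.TM_CCOEFF_NORMED); _,v,_,l=cv2.minMaxLoc(r); print(nm,'shift px',l[0]-5,l[1]-5,'score',round(v,2))
E
```

```text
lid slope 0.0024 z 119.7
flask shift px 0 0 score 1.0
tumbler shift px 0 0 score 1.0
plates shift px 0 0 score 1.0
bowls shift px 0 0 score 1.0
katoris shift px 0 0 score 1.0
tall shift px 0 0 score 0.97
```

```bash
python3 -c "
from h import *
env.job_done(); s=env.get_state(); print(s['time'],np.round(s['ft_force'],1))"
```

```text
the job is handed in; nothing more can be done
the job is handed in; nothing more can be done
```

The shallow pail is packed in the case, the lid is shut, and both turnbuttons point back over it. I handed the job in at about 28 s of the 72 s allowed.

**What I did:**
- **Pail:** I picked out the shallow pail by its floor depth (z≈114, against ≈78 for the tall one). I unhooked it with a 20 mm lift and a 100 mm forward draw, then lowered it onto the cork pad.
- **Lid:** I pushed it over from behind, then pressed it down from above until it met the case.
- **Turnbuttons:** After the lid was shut, I pinched and turned the right button, then the left.

**Last checks:**
- **Pail:** After release it stood upright in the compartment, about 4 mm off centre towards the front and clear of the walls. I took that reading just before closing the lid.
- **Lid:** It measured flat, with a slope of about 0.002 rad and its top at z≈119.7 mm against 120.5 nominal, which is within calibration.
- **Buttons:** The tab measurements put the left arm at +0.3° and the right at −1.2°. A rougher measurement on the arms themselves read 2.7° and 4.3°. I put that down to the roughly 2 mm offset of that camera view.
- **Other wares:** The flask, tumbler, plates, bowls, katoris and the hanging tall pail showed no shift in the top view.
- **Forces:** Of the forces I read, the highest was about 19 N, both when the pail touched down and when pressing the lid. The gripper was clear of everything at hand-in.

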